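# Put the hand tools away in the revolving case

### The arm

A 6-joint arm with a two-finger parallel gripper is mounted at the origin on the work surface. World frame = base frame: x ahead of the robot, y to its left, z up, the work surface at z = 0. Lengths are in m, angles in rad, forces in N, time in s.
With the tool pointing down it reaches from about 0.375 to 0.975 m from the base axis. Payload 3.8 kg.
Tool frame: the origin (TCP) lies on the centre line of the jaws, within the pads' length; the fingertips stand 25 mm ahead of it and the grasp point (between the pads) lies 6 mm ahead of it; y points along the fingers, z is the direction in which the jaws open and shut, and the axes are right-handed (so a half turn about y gives the same grasp; the last joint's range is limited). The gripper opens to 85 mm and grips with 20 to 120 N. Pads are 22 mm wide; open, the fingers measure 114 mm over their backs; the gripper's body (76 mm by 85 mm) begins 54 mm behind the grasp point. The pads swing forward as they close: fully open they stand 13 mm farther back than shut.
Start: joints at [1.188, 0.264, 1.604, -0, 1.274, -0.037], TCP at [0.229, 0.635, 0.256] pointing down, gripper open.
Joint ranges: [-2.63, 2.63], [-0.94, 2.18], [0.31, 2.57], [-1.31, 4.45], [0, 2.66], [-2.55, 2.55]. Speed limits (rad/s): [2.57, 2.57, 3.14, 3.14, 3.14, 3.14].

### API

Orientations are given as a rotation vector (axis times angle).
In Python, from workcell import bot gives the robot as it stands.
- The arm moves only by the shell command python3 -m jog 'ROWS' [FORCE]. ROWS is JSON, a list of rows, each a list of 5 numbers: the shift along the world's x, y, z in mm, then the turn about the world's z in degrees, then the finger opening in mm, from 0 to 85.4. A call has exactly 10 rows; each row is the pose to reach, as a shift and turn from the pose commanded when the call began; what a row does not reach only later rows make up. A row lasts 1/8 s, in which the tool goes at most 62.5 mm and 10.7 degrees, less where a joint would pass 70% of its speed; a pose out of reach is approached as far as the arm can. A call with a gripper value outside its range is refused whole. The fingers move at their own pace and stop on an object; FORCE is the grip in N (left out, the last holds). Time passes only in rows, so rows that repeat a pose let the fingers close, or fill a call up. It gives the time, the measured TCP pose, the force and the opening at its end, in the units of the state.
- bot.read_state(): the state, without advancing time (a new reading comes with each control period).
- bot.read_camera(name): name is "scene" or "top"; returns a dict with "pixels" (420x560x3 uint8, red, green, blue), "fx", "fy", "cx", "cy" (pixels), "R" (3x3) and "t" (3): a world point X has camera coordinates R X + t. Camera axes: x right, y down, z forward; pixel columns grow to the right and rows downward; lengths in m; the calibration is good to about 2 mm. A picture is of the moment at which its call begins. There is no depth.
- bot.finish_job(): hands the job in, once; it reports no verdict.
The state is a dict: "time": time; "q": joint angles; "joint_vel": joint speeds; "joint_torque": joint torques, N m; "tool_pos": TCP position; "tcp_rot": TCP orientation; "wrist_force": force on the tool from outside, world axes, zero at the start; "torque": the same for the moment, N m; "width": opening from 0.0 (shut) to 1.0 (fully open).
Only numpy, scipy, OpenCV 4.12 (cv2) and the standard library are available. Lean on these libraries where they do the work, as an engineer would, in place of code of your own. Each camera call takes 0.05 s, during which the arm holds its last target.

### The job

Put away every hand tool lying on the bench (there may be three or all of a palm plane, a marking gauge, a try square and a dial depth gauge) in the revolving case: turn the case by its knob until the cutout of a tool's own shape clicks into the open window of the hood, and press the tool fully home in it. When all are in, turn the case on until the blank block without a cutout clicks into the window, so that the tools are shut away from the dust, and leave the glue bottle and the wooden offcut where they are.

Things in the scene. Friction and masses are not known exactly. Their poses are not given: they have to be found in the camera images.
- plane: Small palm plane, about 220 g: steel sole 84 (x) x 34 mm, 18 high, with a dark wooden grip 46 (x) x 28 mm on top, up to 38 high; rectangular, the same either way round. Grip the wood across y. Origin: middle of the outline's extents, at the underside; x along its length, z up. Lowest 3 mm of the outline are 1.5 mm set in, as a lead-in. May be absent.
- gauge: Marking gauge, 130 g: light wooden beam 96 (x) x 14 mm, 18 high, through a dark wooden fence block at x -22 to +2, y -20 to +20 mm, 38 high: an off-centre cross. Grip the fence at x -10 across y. Origin: middle of the outline's extents, at the underside; x along its length, z up. Lowest 3 mm of the outline are 1.5 mm set in, as a lead-in. May be absent.
- square: Small try square, 130 g: dark wooden stock at x -44 to +44, y +5 to +25 mm, 38 high, short steel blade at x +28 to +44, y -27 to +5 mm, 11 high: an L. Grip the stock at x -10, y +15 mm across y. Origin: middle of the outline's extents, at the underside; x along its length, z up. Lowest 3 mm of the outline are 1.5 mm set in, as a lead-in. May be absent.
- dial: Dial depth gauge, 200 g: steel foot bar 92 (x) x 16 mm and square case 44 x 44 mm, 18 high; round dial, diameter 42 mm, on top, up to 38 high: a centred cross, same either way round. Grip the dial across y. Origin: middle of the outline's extents, at the underside; x along its length, z up. Lowest 3 mm of the outline are 1.5 mm set in, as a lead-in. May be absent.
- plane_pocket (a point): Station 1, 72 degrees counter-clockwise from above of the blank one: grey block with the plane's cutout, a plain rectangle, 18 mm deep, 2 mm wider than the tool all round. Point on the floor where the plane's origin belongs, its axes along these; y points away from the turntable's axis. Sprung balls in its walls stop the tool 5 to 7 mm short; press it home with about 5 to 12 N.
- gauge_pocket (a point): Station 2, 144 degrees counter-clockwise from above of the blank one: grey block with the gauge's cutout, an off-centre cross, 18 mm deep, 2 mm wider than the tool all round. Point on the floor where the gauge's origin belongs, its axes along these; y points away from the turntable's axis. Sprung balls in its walls stop the tool 5 to 7 mm short; press it home with about 5 to 12 N.
- square_pocket (a point): Station 3, 216 degrees counter-clockwise from above of the blank one: grey block with the square's cutout, an L, 18 mm deep, 2 mm wider than the tool all round. Point on the floor where the square's origin belongs, its axes along these; y points away from the turntable's axis. Sprung balls in its walls stop the tool 5 to 7 mm short; press it home with about 5 to 12 N.
- dial_pocket (a point): Station 4, 288 degrees counter-clockwise from above of the blank one: grey block with the dial's cutout, a centred cross, 18 mm deep, 2 mm wider than the tool all round. Point on the floor where the dial's origin belongs, its axes along these; y points away from the turntable's axis. Sprung balls in its walls stop the tool 5 to 7 mm short; press it home with about 5 to 12 N.
- blank (a point): Station 0, the blank block on the turntable: grey, 110 x 64 x 18 mm like the other four, but with no cutout. Point at the centre of its underside, 112 mm from the axis; y points outwards. The five stations are 72 degrees apart. It is in the window at the start.
- window (a point): Point on the fixed base in the middle of the hood's open window, on the robot's side, 112 mm from the axis, 34 mm over the bench like the cutout floors: a station at its detent lies here. x points to the axis. The window is 140 mm wide, open to the front and above, and reaches to 35 mm behind the axis.
- case_base: Fixed base of the case, origin on the axis at bench level, window towards its -x. On posts it carries a U-shaped clear dust hood, x -90 to +170, y -170 to +170 mm, underside 84 and top 88 mm high, open where y is within 70 mm and x is below 35 mm; it covers all stations but the one in the window.
- hub (a point): Middle of the wooden bar knob on the turntable's axis: 56 (x) x 16 (y) x 26 mm, its underside 94 and top 120 mm over the bench, above the hood. Turns with the table; -x points to the blank. The table (diameter 324 mm) turns endlessly both ways, with about 0.3 N m, detents every 72 degrees; let go within 25 degrees of one it swings in within 1 s.
- glue: White glue bottle, 60 mm diameter, 150 mm high, standing to the right behind the tools, a bystander; origin at the centre of its underside.
- offcut: Offcut of light wood, 150 x 45 x 30 mm, lying to the left behind the tools, a bystander; origin at its underside.
Things that resemble listed ones, but are neither listed nor needed, are in the scene too. Leave any purple or red look-alike of the gauge alone.

How it is judged:
By the outcome, as a careful person would: the job done as asked, in the order asked, and still so for the second after the job is handed in, with the robot touching nothing.
Of plane, gauge, square, dial only 3 to 4 are there at a start; the rules pass over those that are not, and their reading is None.
At some moment in a run one of plane, gauge, square, dial may be knocked a few centimetres aside while the robot is not near it.
It also fails if it takes over 210 s, if anything falls off the work surface, if the arm or the gripper's body presses on something with over 40 N, if the wrist force passes 120 N, or if a joint passes its speed limit or range.

## Working session

There is one attempt and no reset: what is moved stays moved. The work goes in short steps, Python scripts to look and compute and a shell command to move; the robot and the scene stay as the last step left them, time stands still between calls to the robot, and variables do not carry over. Pictures are saved under pics/ and viewed, and the job is handed in when it is done.

```bash
ls; mkdir -p pics; python3 - <<'E'
from workcell import bot
import cv2
for n in("scene","top"):
    c=bot.read_camera(n)
    cv2.imwrite(f"pics/{n}0.png",c["pixels"][:,:,::-1])
    print(n,c["fx"],c["fy"],c["cx"],c["cy"],c["R"],c["t"])
s=bot.read_state();print(s)
E
```

```text
pics
scene 419.36722984002245 419.36722984002245 282.5108828892874 205.43921534844003 [[-0.88961073  0.45631881  0.0191282 ]
 [ 0.22526293  0.47482139 -0.8507651 ]
 [-0.39730259 -0.75254089 -0.52519792]] [ 0.45269057 -0.04436945  1.53005582]
top 418.40151653467115 418.40151653467115 278.76534753383174 208.68067372268126 [[-0.02128464 -0.99976662  0.00369754]
 [-0.99315409  0.0207187  -0.11495954]
 [ 0.1148561  -0.0061191  -0.99336329]] [0.06272779 0.54275702 1.23905894]
{'time': 0.1, 'q': array([ 1.18812168e+00,  2.64718153e-01,  1.60525997e+00,  5.60805749e-06,
        1.27370574e+00, -3.69015730e-02]), 'joint_vel': array([-0.00190939, -0.00136254, -0.00196102,  0.00037534,  0.00081615,
        0.00076979]), 'joint_torque': array([-8.79934269e-04, -5.16710222e+01, -3.68587804e+01, -9.05088041e-05,
        6.42567000e-03,  8.34669805e-06]), 'tool_pos': array([0.22854282, 0.63447235, 0.25504713]), 'tcp_rot': array([-1.55576197,  0.27174994, -0.27105459]), 'wrist_force': array([-0.45556862,  1.00485177,  0.40474503]), 'torque': array([-0.01607496, -0.02025943, -0.00590247]), 'width': 0.9972167024422142}
```

View pics/scene0.png

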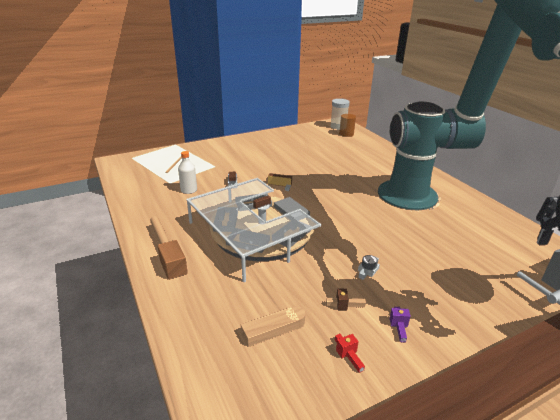

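View pics/top0.png

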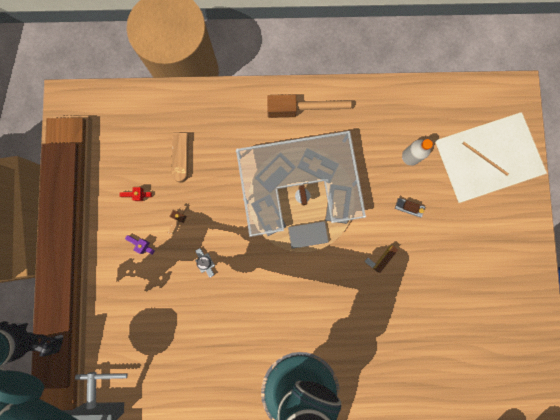

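The top view shows all four tools: dial (204,262), gauge (178,215), plane (410,207) and square (382,258). The look-alikes are purple (141,244) and red (136,194), and the case is at about (303,195). Next I'll zoom in.

```bash
cat > h.py <<'E'
from workcell import bot
import cv2, numpy as np
def cam(n):
    c=bot.read_camera(n); c["img"]=c["pixels"][:,:,::-1].copy(); return c
def ray(c,u,v,z):
    d=c["R"].T@np.array([(u-c["cx"])/c["fx"],(v-c["cy"])/c["fy"],1.])
    o=-c["R"].T@c["t"]; return o+d*(z-o[2])/d[2]
def proj(c,X):
    p=c["R"]@np.asarray(X,float)+c["t"]; return c["fx"]*p[0]/p[2]+c["cx"],c["fy"]*p[1]/p[2]+c["cy"]
def crop(c,u,v,w,h,k):
    u0,v0=int(u-w/2),int(v-h/2)
    return cv2.resize(c["img"][max(v0,0):v0+h,max(u0,0):u0+w],None,fx=k,fy=k,interpolation=cv2.INTER_NEAREST)
E
python3 - <<'E'
from h import *
c=cam("top"); d=cam("scene")
a=[crop(c,u,v,50,50,8) for u,v in((204,262),(178,215),(410,207),(382,258))]
cv2.imwrite("pics/t1.png",cv2.resize(np.vstack([np.hstack(a[:2]),np.hstack(a[2:])]),(800,800))[:800,:][:, :] if 0 else cv2.resize(np.vstack([np.hstack(a[:2]),np.hstack(a[2:])]),(600,600)))
cv2.imwrite("pics/t2.png",crop(c,303,190,140,110,5))
cv2.imwrite("pics/s2.png",crop(d,255,230,150,120,5))
E
```

```text
(no output)
```

View pics/t1.png

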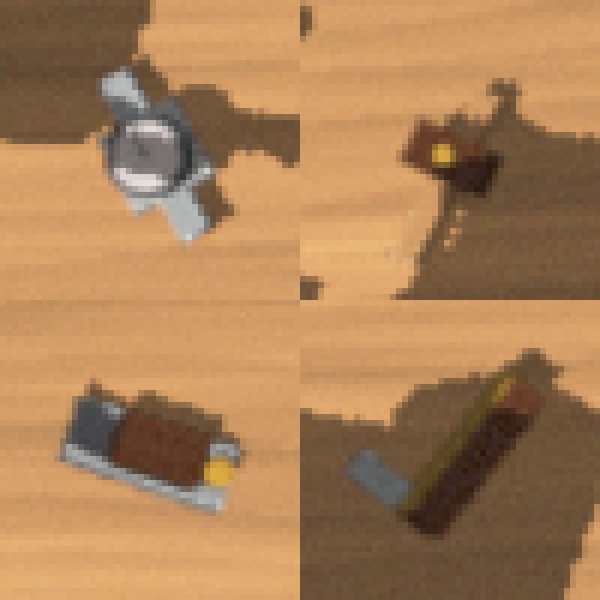

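View pics/t2.png

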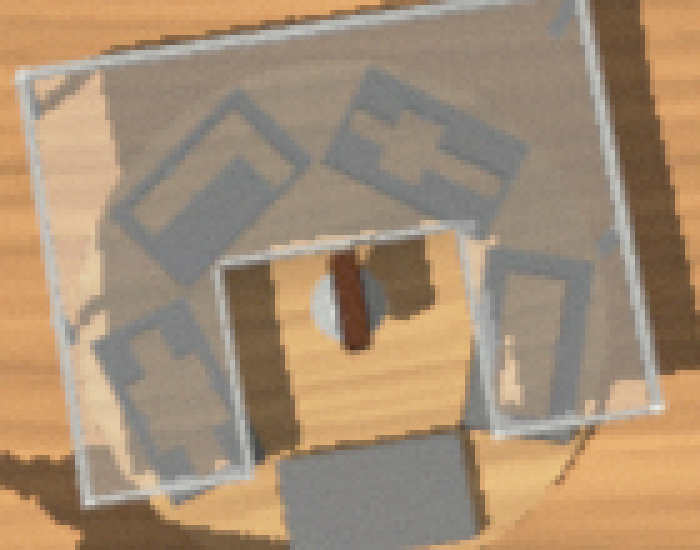

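View pics/s2.png

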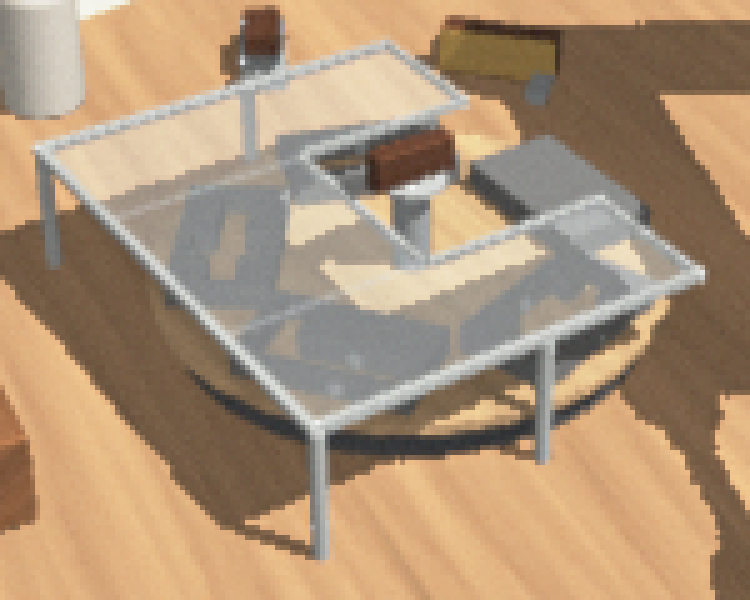

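The crops confirm the tools: the dial is a cross, the gauge is half in shadow, the plane is in the open, and the square is shadowed. The hood corners are sharp, so I'll fit the case pose from those corners in both views.

```bash
cat > case.py <<'E'
from h import *
from scipy.optimize import least_squares
c=cam("top"); d=cam("scene")
H=[(170,170),(170,-170),(-90,-170),(-90,170),(35,70),(35,-70),(-90,-70),(-90,70)]
T=[(20,75),(580,0),(657,408),(87,500),(220,263),(468,228),(497,433),(250,472)]
S=[(318,428),(38,148),(385,45),(703,275),(425,262),(307,157),(465,100),(602,200)]
T=np.array(T)/5+[233,135]-.5; S=np.array(S)/5+[180,170]-.5
def W(p,h,z=.087):
    x,y=np.array(h)/1000; C,s=np.cos(p[2]),np.sin(p[2]); return [p[0]+C*x-s*y,p[1]+s*x+C*y,z]
def res(p,m=3):
    r=[]
    if m&1:r+=[np.subtract(proj(c,W(p,h)),t) for h,t in zip(H,T)]
    if m&2:r+=[np.subtract(proj(d,W(p,h)),t) for h,t in zip(H,S)]
    return np.ravel(r)
for m in(1,2,3):
    f=least_squares(res,[.6,0,0],args=(m,),loss="soft_l1")
    print(m,f.x[:2]*1000,np.degrees(f.x[2])); print(np.round(res(f.x,m),1))
p=f.x
w=W(p,(-112,0),.034);print("window",w)
# knob bar in top view: brown near center
E
python3 case.py
```

```text
1 [575.52922543 -17.84634219] 7.917756618734066
[-0.5 -1.6  0.9 -4.2  1.4  0.3 -0.6  0.5  0.2  0.2 -2.2 -0.3 -0.6  0.7
  1.1  0.6]
2 [574.48051064 -11.49160056] 8.34426528905982
[-0.7  1.4 -1.3  0.1  0.3 -1.   1.1 -0.2  0.6 -0.2 -0.8 -0.3  1.   0.1
 -0.1 -0.8]
3 [574.39303188 -15.79653223] 8.086492572594077
[-1.3 -1.  -0.  -4.   0.8  0.5 -1.2  1.1 -0.5  0.6 -2.9  0.  -1.2  1.1
  0.5  1.1 -1.7  0.4 -1.6 -0.7  0.1 -1.5  0.2 -0.8 -0.1 -1.  -1.3 -1.
  0.5 -0.5 -0.8 -1.4]
window [np.float64(0.4635066649528367), np.float64(-0.031551329281100535), 0.034]
```

```bash
python3 - <<'E'
from h import *
c=cam("top"); d=cam("scene")
def cr(c,u0,v0,w,h,k): return cv2.resize(c["img"][v0:v0+h,u0:u0+w],None,fx=k,fy=k,interpolation=cv2.INTER_CUBIC)
cv2.imwrite("pics/t3.png",cr(c,233,127,134,112,6)[:600,:800])
cv2.imwrite("pics/s3.png",cr(d,185,175,136,110,6)[:600,:800])
for v,u in((236,300),(236,312),(225,300),(195,302),(190,300)): print(c["pixels"][v,u])
E
```

```text
[135 133 133]
[136 134 132]
[126 122 115]
[103  60  39]
[97 64 46]
```

View pics/t3.png

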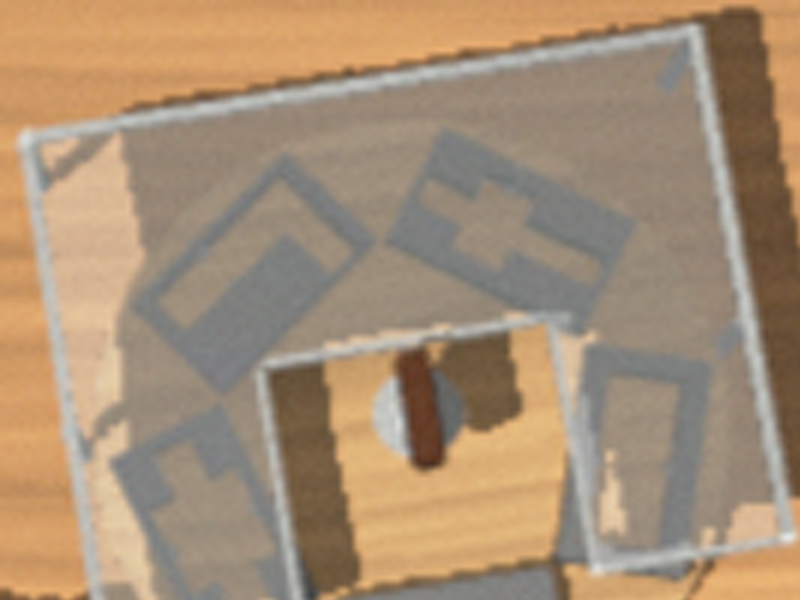

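View pics/s3.png

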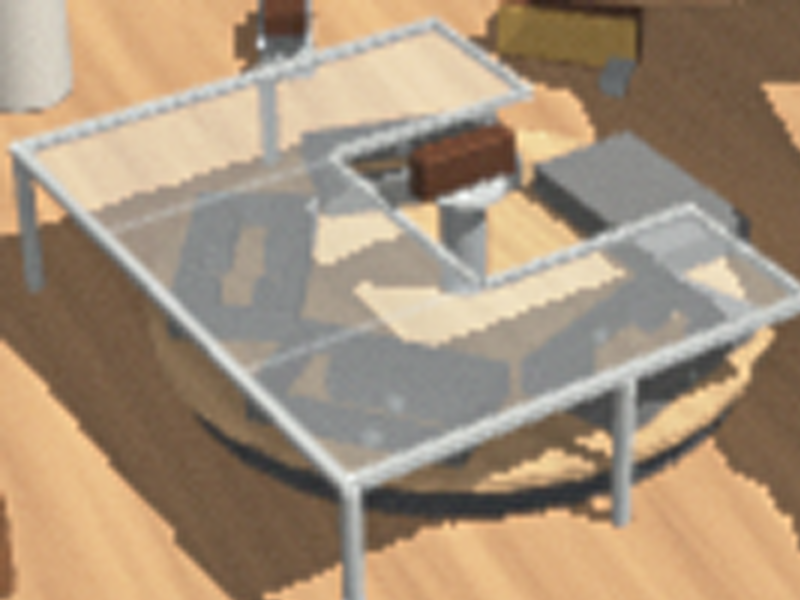

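```bash
sed -i 's/^T=np.array.*/T=np.array(T)\/5+[233,135]-.5; S=np.array(S)\/5+[180,170]-.5; T[1]=[348.6,131.8];T[5]=[325.4,180.0];T[4]=[276.8,188.0]/' case.py; python3 case.py
cat >> case.py <<'E'
im=c["pixels"].astype(int)
m=(((im.max(2)-im.min(2))<14)&(im.sum(2)>330)&(im.sum(2)<450)).astype(np.uint8)
m[:, :280]=0;m[:,340:]=0;m[:220]=0;m[260:]=0
m=cv2.morphologyEx(m,cv2.MORPH_OPEN,np.ones((3,3),np.uint8))
k=max(cv2.findContours(m,0,2)[0],key=cv2.contourArea)
r=cv2.minAreaRect(k);b=cv2.boxPoints(r);print(r,b)
print("blank corners mm",[np.round(ray(c,u,v,.052)[:2]*1000,1) for u,v in b], np.round(ray(c,*r[0],.052)*1000,1))
m=((im[:,:,0]-im[:,:,2]>35)&(im.sum(2)<260)).astype(np.uint8);m[:, :285]=0;m[:,320:]=0;m[:180]=0;m[208:]=0
k=max(cv2.findContours(m,0,2)[0],key=cv2.contourArea);r=cv2.minAreaRect(k)
print("knob",r,[np.round(ray(c,u,v,.12)[:2]*1000,1) for u,v in cv2.boxPoints(r)],np.round(ray(c,*r[0],.118)*1000,1))
E
python3 case.py|tail -5
```

```text
1 [575.14241832 -18.04109379] 8.035481209778627
[-0.5 -1.3  0.7 -1.5  1.5  0.3 -0.5  0.7 -0.  -0.6 -1.4 -0.1 -0.4  0.8
  1.2  0.8]
2 [574.48051064 -11.49160056] 8.34426528905982
[-0.7  1.4 -1.3  0.1  0.3 -1.   1.1 -0.2  0.6 -0.2 -0.8 -0.3  1.   0.1
 -0.1 -0.8]
3 [574.15051409 -16.00273293] 8.160266768385512
[-1.3 -0.8 -0.1 -1.3  0.9  0.5 -1.1  1.2 -0.8 -0.2 -2.1  0.2 -1.1  1.1
  0.6  1.2 -1.6  0.4 -1.6 -0.7  0.  -1.6  0.3 -0.9 -0.1 -1.1 -1.2 -1.
  0.5 -0.5 -0.8 -1.4]
window [np.float64(0.4632845249965598), np.float64(-0.03190029446249698), 0.034]
 [324.00003 221.     ]
 [327.4595  241.75674]
 [291.4595  247.75674]]
blank corners mm [array([486.2,  25.1]), array([501.8, -82.4]), array([440. , -90.6]), array([424.6,  16.4])] [463.1 -32.8  52. ]
knob ((303.22833251953125, 194.55093383789062), (19.22743797302246, 5.897233009338379), 79.3803482055664) [array([598.4,  -5.8]), array([601.2, -22.4]), array([546.8, -30.8]), array([544.1, -14.4])] [572.8 -18.5 118. ]
```

```bash
python3 - <<'E'
from h import *
c=cam("top"); d=cam("scene")
def cr(c,u,v,k=10,w=40):
    im=c["img"][v-w//2:v+w//2,u-w//2:u+w//2]; 
    g=np.clip(255*(im/255.)**.6,0,255).astype(np.uint8)
    return cv2.resize(g,None,fx=k,fy=k,interpolation=cv2.INTER_CUBIC)
cv2.imwrite("pics/t4.png",np.hstack([cr(c,178,218),cr(c,382,258)]))
cv2.imwrite("pics/s4.png",np.vstack([np.hstack([cr(d,u,v,6,50) for u,v in((347,299),(370,266))]),np.hstack([cr(d,u,v,6,50) for u,v in((232,180),(280,182))])]))
E
```

```text
(no output)
```

View pics/t4.png

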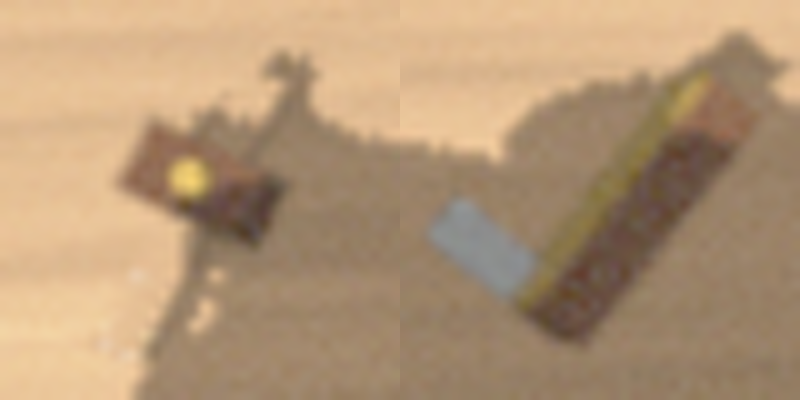

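View pics/s4.png

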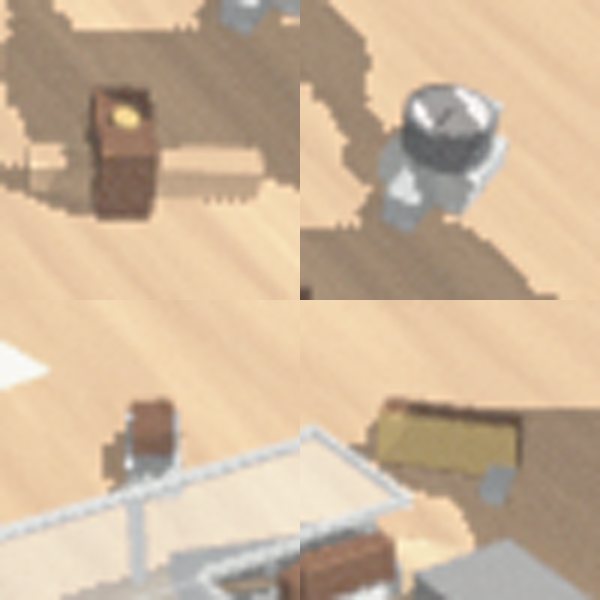

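```bash
cat > tools.py <<'E'
from h import *
c=cam("top"); d=cam("scene")
def big(m,box):
    u0,u1,v0,v1=box; z=np.zeros_like(m); z[v0:v1,u0:u1]=m[v0:v1,u0:u1]
    ks=cv2.findContours(z,0,cv2.CHAIN_APPROX_NONE)[0]
    return max(ks,key=cv2.contourArea),z
im=c["pixels"].astype(int); hsv=cv2.cvtColor(c["pixels"],cv2.COLOR_RGB2HSV)
def rep(n,mask,box,z):
    k,_=big(mask.astype(np.uint8),box); r=cv2.minAreaRect(k)
    P=np.array([ray(c,u,v,z)[:2]*1000 for u,v in cv2.boxPoints(r)])
    e=P[1]-P[0],P[2]-P[1]; L=[np.linalg.norm(x) for x in e]; i=int(np.argmax(L))
    print(n,"px",np.round(r[0],1),"xy",np.round(P.mean(0),1),"size",np.round(L,1),"ang",round(np.degrees(np.arctan2(e[i][1],e[i][0]))%180,1),"area",cv2.contourArea(k))
R,G,B=im[...,0],im[...,1],im[...,2]
if __name__=="__main__":
  for b in ((398,424,195,220),(170,190,205,225),(370,400,242,275)):
    u0,u1,v0,v1=b
  brown=(R>G*1.25)&(R<135)&(B<75)
  rep("plane wood",(R<125)&(R-B>25)&(R>G*1.35),(395,428,195,220),.038)
  rep("fence",(R<115)&(R>G*1.35),(168,190,205,225),.038)
  rep("stock",(R<115)&(R>G*1.35)&(R>B*1.3),(370,402,242,275),.038)
  grey=(np.abs(R-B)<25)
  rep("plane sole",grey,(390,430,190,222),.018)
  rep("blade",grey&(B>R-5),(360,385,250,272),.011)
  rep("dial all",grey,(188,225,245,280),.02)
  yel=(R>170)&(B<90)&(G>130)
  for n,cc,b in(("gaugedot",c,(168,190,205,225)),("gaugedot s",d,(335,350,285,305))):
    q=cc["pixels"].astype(int); y=((q[...,0]>150)&(q[...,0]-q[...,2]>85)).astype(np.uint8)
    k,z=big(y,b); M=cv2.moments(z,True); u,v=M["m10"]/M["m00"],M["m01"]/M["m00"]; print(n,u,v,M["m00"],np.round(ray(cc,u,v,.040)*1000,1))
  for r in range(208,226): print(' '.join("%3d,%3d,%3d"%tuple(im[r,x]) for x in range(168,190,1))) if 0 else None
E
python3 tools.py
```

```text
plane wood px [412.2 205.1] xy [ 545.8 -352.5] size [35.1 48.4] ang 70.0 area 122.0
fence px [179.5 215. ] xy [530.3 350.6] size [36.2 46.4] ang 62.4 area 97.0
stock px [387.7 259.3] xy [ 384.8 -270.3] size [97.7 37. ] ang 144.7 area 192.5
plane sole px [409.6 207.3] xy [ 541.4 -350.7] size [34.8 83.5] ang 68.4 area 103.5
blade px [369.7 262.4] xy [ 376.1 -221.9] size [12.9 26.4] ang 51.6 area 29.5
dial all px [204.3 262.3] xy [387.2 279.3] size [45.9 92. ] ang 28.8 area 275.5
gaugedot 173.75 212.55232558139534 172.0 [537.8 367.5  40. ]
gaugedot s 344.0 294.61538461538464 13.0 [531.3 369.7  40. ]
```

```bash
cat > st.py <<'E'
from h import *
from scipy.spatial.transform import Rotation as Ro
def st():
    s=bot.read_state(); M=Ro.from_rotvec(s["tcp_rot"]).as_matrix(); z=M[:,2]
    yaw=np.degrees(np.arctan2(z[1],z[0]))
    print("t %.2f tcp %s jaw %.1f (mod180 %.1f) down %s F %s w %.3f (%.1fmm) q %s"%(s["time"],np.round(s["tool_pos"]*1000,1),yaw,yaw%180,np.round(M[:,1],3),np.round(s["wrist_force"],1),s["width"],s["width"]*85.4,np.round(s["q"],2)))
    return s,yaw
if __name__=="__main__": st()
E
python3 st.py
python3 - <<'E'
from h import *
c=cam("top");d=cam("scene")
print("gauge dot",ray(c,176.2,214.9,.039),ray(d,342.3,292.8,.039))
im=cv2.resize(c["img"][242:284,184:226],None,fx=14,fy=14,interpolation=cv2.INTER_CUBIC)
cv2.imwrite("pics/dial.png",im)
E
```

```text
t 0.80 tcp [228.8 635.  256.3] jaw 70.2 (mod180 70.2) down [ 0.  0. -1.] F [ 0.7  0.5 -0.3] w 1.002 (85.6mm) q [ 1.19  0.26  1.6  -0.    1.27 -0.04]
gauge dot [0.53065611 0.36030293 0.039     ] [0.53079858 0.36181311 0.039     ]
```

View pics/dial.png

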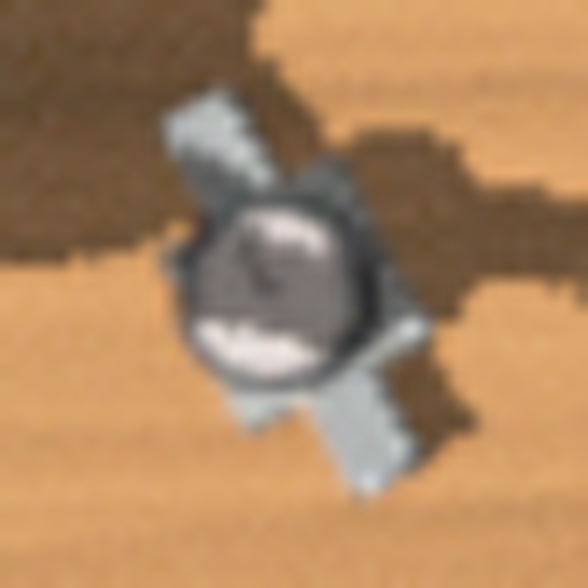

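```bash
python3 - <<'E'
from h import *
c=cam("top")
print("dial",ray(c,203.1,262.2,.038)*1000,ray(c,204.2,262.1,.018)*1000)
a=ray(c,190/14+183.5,105/14+241.5,.018);b=ray(c,390/14+183.5,472/14+241.5,.018);print(np.degrees(np.arctan2(*(a-b)[1::-1])),np.linalg.norm(a-b))
E
python3 -m jog '[[60,-60,0,5,30],[120,-120,0,10,30],[170,-180,0,15,30],[220,-240,0,20,30],[260,-300,0,24,30],[290,-360,0,28,30],[310,-420,0,28,30],[330,-480,0,28,30],[340,-540,0,28,30],[345,-600,0,28,30]]' 40; python3 st.py
```

```text
dial [387.69592314 279.67469669  38.        ] [387.75962484 279.87028552  18.        ]
28.43960362885067 0.09040956721963637
time: 2.2
tool_pos: [0.5567, 0.1143, 0.2566]
tcp_rot: [-1.568, -0.113, 0.111]
wrist_force: [0.2, 0.6, 0.4]
width: 0.35
t 2.20 tcp [556.7 114.3 256.6] jaw 98.2 (mod180 98.2) down [ 0.001  0.    -1.   ] F [0.2 0.6 0.4] w 0.350 (29.9mm) q [ 0.16  0.06  1.84 -0.    1.24 -1.56]
```

```bash
python3 -m jog '[[0,0,0,0,30],[0,0,0,0,30],[0,0,0,0,30],[0,0,0,0,30],[0,0,0,0,30],[0,0,0,0,30],[0,0,0,0,30],[0,0,0,0,30],[0,0,0,0,30],[0,0,0,0,30]]'; python3 st.py; python3 - <<'E'
from h import *
c=cam("top");cv2.imwrite("pics/g1.png",crop(c,300,190,140,140,4))
print(proj(c,[.5567,.1143,.2566-.025]))
E
```

```text
time: 3.45
tool_pos: [0.556, 0.1162, 0.2563]
tcp_rot: [-1.568, -0.112, 0.112]
wrist_force: [-0.8, -0.4, -1.3]
width: 0.351
t 3.45 tcp [556.  116.2 256.3] jaw 98.2 (mod180 98.2) down [ 0. -0. -1.] F [-0.8 -0.4 -1.3] w 0.351 (30.0mm) q [ 0.16  0.06  1.84 -0.    1.24 -1.55]
(np.float64(254.3620300285649), np.float64(195.26187446064657))
```

View pics/g1.png

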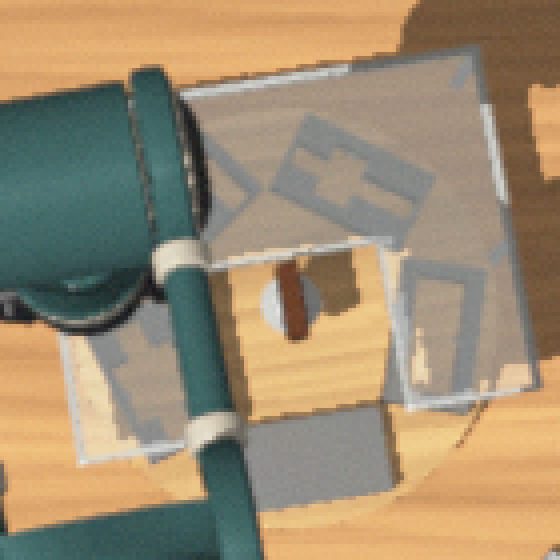

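```bash
python3 -m jog '[[4,-30,0,0,40],[9,-65,0,0,40],[14,-100,0,0,40],[17,-134,0,0,40],[17,-134,-25,0,40],[17,-134,-50,0,40],[17,-134,-80,0,40],[17,-134,-80,0,40],[17,-134,-80,0,40],[17,-134,-80,0,40]]' 40; python3 st.py; python3 - <<'E'
from h import *
c=cam("scene");cv2.imwrite("pics/g2.png",crop(c,262,200,120,120,5))
E
```

```text
time: 4.75
tool_pos: [0.5742, -0.0178, 0.1781]
tcp_rot: [-1.568, -0.115, 0.11]
wrist_force: [-0.1, -0.3, -0.2]
width: 0.466
t 4.75 tcp [574.2 -17.8 178.1] jaw 98.2 (mod180 98.2) down [ 0.003 -0.    -1.   ] F [-0.1 -0.3 -0.2] w 0.466 (39.8mm) q [-0.07  0.14  1.91 -0.    1.1  -1.79]
```

View pics/g2.png

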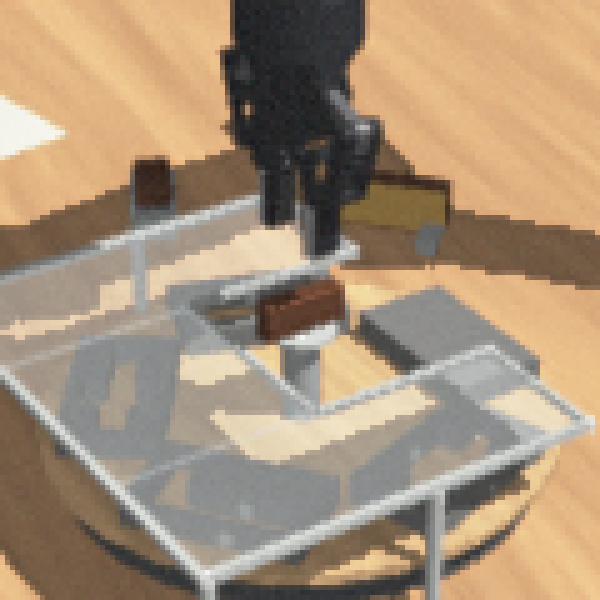

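The fingers hang right above the knob at (300,310 in the crop). I'll go down and grip it.

```bash
python3 -m jog '[[0,0,-20,0,40],[0,0,-40,0,40],[0,0,-52,0,40],[0,0,-60,0,40],[0,0,-60,0,10],[0,0,-60,0,10],[0,0,-60,0,10],[0,0,-60,0,10],[0,0,-60,0,10],[0,0,-60,0,10]]' 40; python3 st.py
```

```text
time: 6.05
tool_pos: [0.5721, -0.0172, 0.1154]
tcp_rot: [-1.567, -0.111, 0.114]
wrist_force: [-1.1, 5.7, -9.6]
width: 0.25
t 6.05 tcp [572.1 -17.2 115.4] jaw 98.2 (mod180 98.2) down [-0.002  0.001 -1.   ] F [-1.1  5.7 -9.6] w 0.250 (21.4mm) q [-0.07  0.2   1.96  0.    0.98 -1.79]
```

```bash
python3 -m jog '[[0,0,0,0,10],[0,0,0,0,10],[0,0,0,-9,10],[0,0,0,-18,10],[0,0,0,-27,10],[0,0,0,-36,10],[0,0,0,-45,10],[0,0,0,-54,10],[0,0,0,-63,10],[0,0,0,-72,10]]' 40; python3 st.py; python3 - <<'E'
from h import *
c=cam("scene");cv2.imwrite("pics/g3.png",crop(c,262,200,120,120,5))
E
```

```text
time: 7.3
tool_pos: [0.5721, -0.0132, 0.1154]
tcp_rot: [-1.384, 0.875, -0.866]
wrist_force: [1.5, 19.2, -11.6]
width: 0.249
t 7.30 tcp [572.1 -13.2 115.4] jaw 25.8 (mod180 25.8) down [-0.002  0.008 -1.   ] F [  1.5  19.2 -11.6] w 0.249 (21.3mm) q [-0.07  0.2   1.96  0.01  0.98 -0.53]
```

View pics/g3.png

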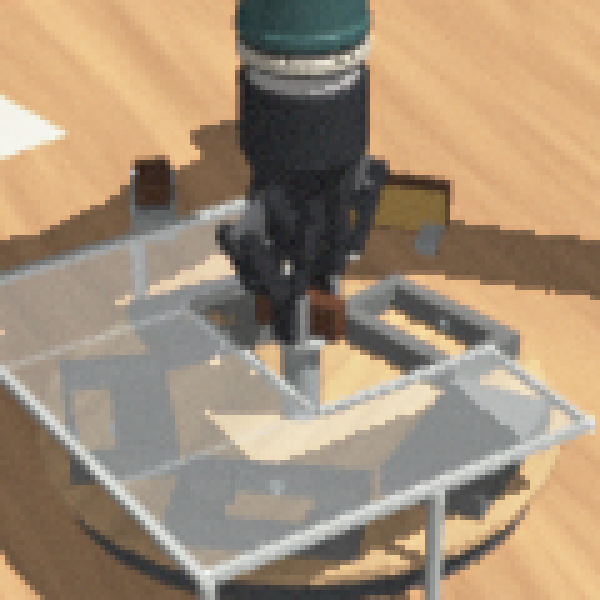

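```bash
python3 -m jog '[[0,0,0,0,40],[0,0,0,0,40],[0,0,0,0,40],[0,0,20,0,40],[0,0,50,0,50],[0,0,90,0,60],[0,0,130,0,60],[-8,-60,130,-10,60],[-16,-120,130,-20,60],[-24,-180,130,-30,60]]' 40; python3 st.py; python3 - <<'E'
from h import *
c=cam("top");cv2.imwrite("pics/g4.png",cv2.resize(c["img"][110:290,230:440],None,fx=3,fy=3,interpolation=cv2.INTER_CUBIC))
E
```

```text
time: 8.6
tool_pos: [0.5491, -0.1997, 0.2488]
tcp_rot: [-1.173, 1.259, -1.264]
wrist_force: [0.8, 0.2, 0.3]
width: 0.706
t 8.60 tcp [ 549.1 -199.7  248.8] jaw -4.1 (mod180 175.9) down [ 0.003 -0.001 -1.   ] F [0.8 0.2 0.3] w 0.706 (60.3mm) q [-0.39  0.1   1.81 -0.    1.23 -0.32]
```

View pics/g4.png

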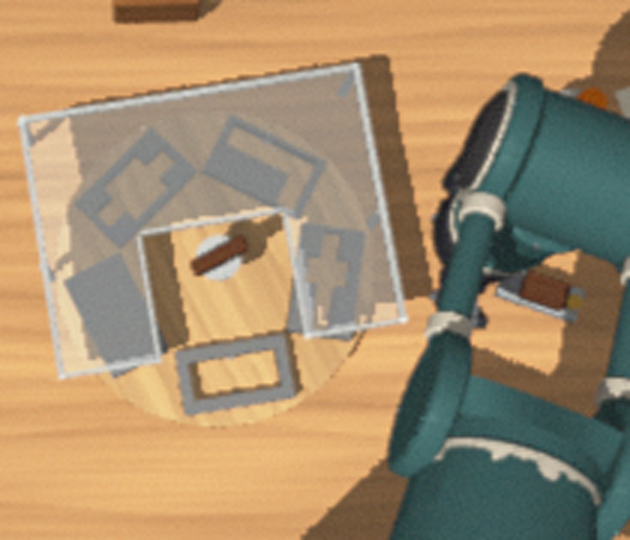

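```bash
python3 -m jog '[[-3,-50,0,-8,60],[-5,-100,0,-17.5,60],[-8,-151,0,-17.5,60],[-8,-151,-50,-17.5,60],[-8,-151,-100,-17.5,60],[-8,-151,-130,-17.5,60],[-8,-151,-130,-17.5,60],[-8,-151,-130,-17.5,60],[-8,-151,-130,-17.5,60],[-8,-151,-130,-17.5,60]]' 40; python3 st.py; python3 - <<'E'
from h import *
for n,(u,v) in(("scene",(232,180)),("top",(410,207))):
    c=cam(n);cv2.imwrite(f"pics/g5{n}.png",crop(c,u,v,80,80,7))
E
```

```text
time: 9.9
tool_pos: [0.542, -0.3494, 0.1184]
tcp_rot: [-1.009, 1.475, -1.48]
wrist_force: [-0.6, 0.6, 0.3]
width: 0.699
t 9.90 tcp [ 542.  -349.4  118.4] jaw -21.3 (mod180 158.7) down [ 0.003 -0.002 -1.   ] F [-0.6  0.6  0.3] w 0.699 (59.7mm) q [-0.61  0.32  1.8  -0.    1.02 -0.24]
```

View pics/g5scene.png

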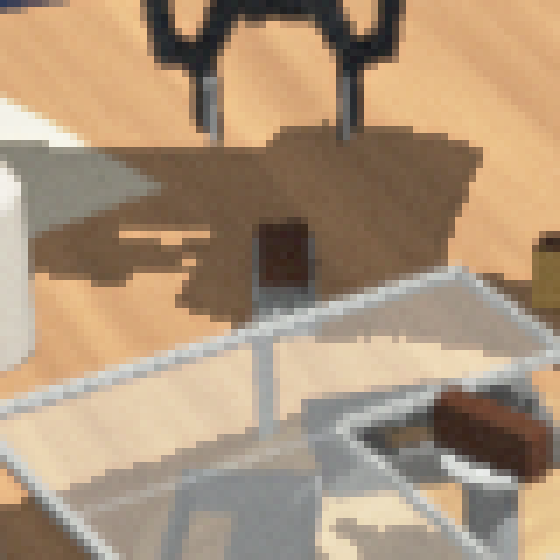

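View pics/g5top.png

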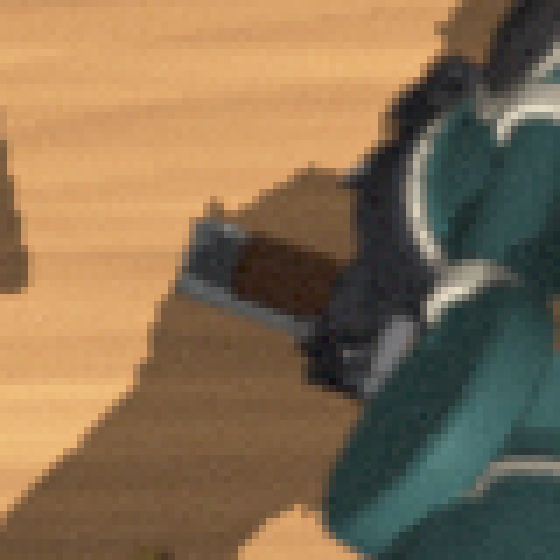

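```bash
python3 -m jog '[[0,-1,-30,0,60],[0,-1,-55,0,60],[0,-1,-68,0,60],[0,-1,-73,0,60],[0,-1,-73,0,20],[0,-1,-73,0,20],[0,-1,-73,0,20],[0,-1,-73,0,20],[0,-1,-73,0,20],[0,-1,-73,0,20]]' 50; python3 st.py; python3 -m jog '[[0,0,0,0,20],[0,0,0,0,20],[0,0,10,0,20],[0,0,30,0,20],[0,0,55,0,20],[0,0,80,0,20],[0,0,80,0,20],[0,0,80,0,20],[0,0,80,0,20],[0,0,80,0,20]]'; python3 st.py; python3 - <<'E'
from h import *
for n,(u,v) in(("scene",(232,160)),("top",(400,207))):
    c=cam(n);cv2.imwrite(f"pics/g6{n}.png",crop(c,u,v,80,80,7))
E
```

```text
time: 11.25
tool_pos: [0.542, -0.3504, 0.0447]
tcp_rot: [-1.009, 1.475, -1.48]
wrist_force: [0.5, -0.4, 5.3]
width: 0.314
t 11.25 tcp [ 542.  -350.4   44.7] jaw -21.3 (mod180 158.7) down [ 0.002 -0.001 -1.   ] F [ 0.5 -0.4  5.3] w 0.314 (26.8mm) q [-0.61  0.41  1.84  0.    0.89 -0.24]
time: 12.5
tool_pos: [0.5403, -0.3493, 0.1219]
tcp_rot: [-1.011, 1.48, -1.476]
wrist_force: [0.1, 0.7, -2.3]
width: 0.315
t 12.50 tcp [ 540.3 -349.3  121.9] jaw -21.3 (mod180 158.7) down [-0.002  0.001 -1.   ] F [ 0.1  0.7 -2.3] w 0.315 (26.9mm) q [-0.61  0.32  1.8  -0.    1.03 -0.24]
```

View pics/g6scene.png

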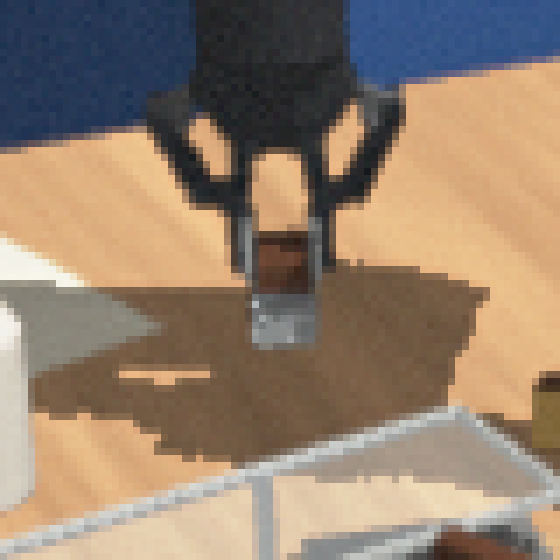

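```bash
python3 -m jog '[[0,0,30,0,20],[0,0,70,0,20],[-20,40,75,0,20],[-40,90,75,5,20],[-60,140,75,10,20],[-70,190,75,16,20],[-76,240,75,22,20],[-76,280,75,29.5,20],[-76,317,75,29.5,20],[-76,317,75,29.5,20]]'; python3 st.py;
```

```text
time: 13.85
tool_pos: [0.4647, -0.0307, 0.1982]
tcp_rot: [-1.274, 1.101, -1.1]
wrist_force: [-0.0, -0.6, -2.3]
width: 0.316
t 13.85 tcp [464.7 -30.7 198.2] jaw 8.4 (mod180 8.4) down [-0.     0.001 -1.   ] F [-0.  -0.6 -2.3] w 0.316 (27.0mm) q [-0.12 -0.09  2.1   0.    1.13 -0.27]
```

```bash
python3 -m jog '[[-1,-1,-30,0,20],[-1,-2,-60,0,20],[-1,-2,-80,0,20],[-1,-2,-92,0,20],[-1,-2,-92,0,20],[-1,-2,-92,0,20],[-1,-2,-92,0,20],[-1,-2,-92,0,20],[-1,-2,-92,0,20],[-1,-2,-92,0,20]]'; python3 st.py; python3 - <<'E'
from h import *
for n,(u,v) in(("scene",(285,205)),("top",(310,220))):
    c=cam(n);cv2.imwrite(f"pics/g7{n}.png",crop(c,u,v,80,80,7))
E
```

```text
time: 15.1
tool_pos: [0.464, -0.0347, 0.1064]
tcp_rot: [-1.273, 1.103, -1.103]
wrist_force: [-0.2, -0.9, -2.2]
width: 0.312
t 15.10 tcp [464.  -34.7 106.4] jaw 8.2 (mod180 8.2) down [ 0. -0. -1.] F [-0.2 -0.9 -2.2] w 0.312 (26.6mm) q [-0.13  0.02  2.19 -0.    0.94 -0.27]
```

View pics/g7scene.png

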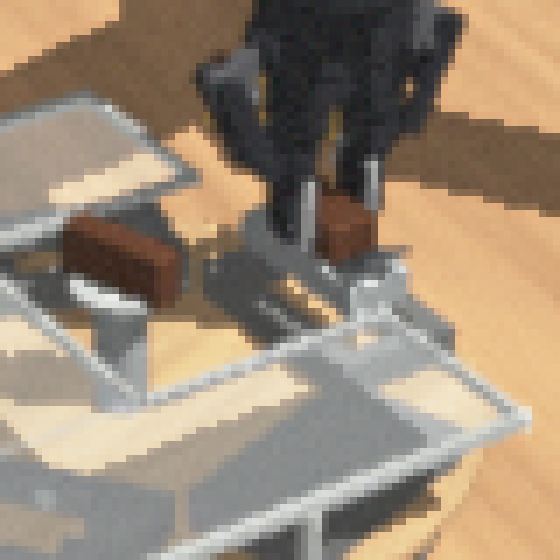

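View pics/g7top.png

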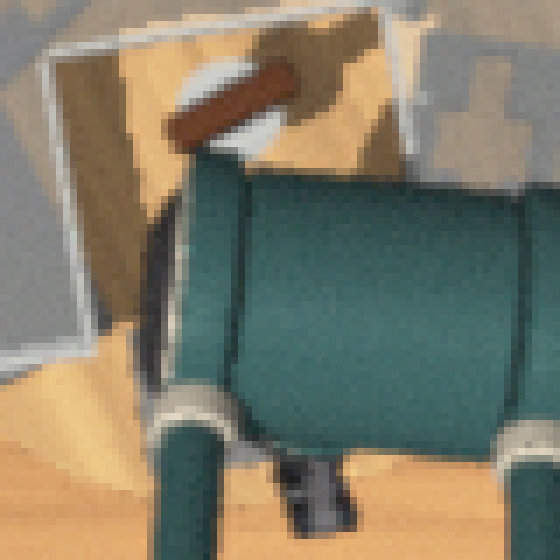

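```bash
python3 -m jog '[[0,2,0,0,20],[0,2,-4,0,20],[0,2,-8,0,20],[0,2,-11,0,20],[0,2,-14,0,20],[0,2,-17,0,20],[0,2,-17,0,20],[0,2,-17,0,20],[0,2,-17,0,20],[0,2,-17,0,20]]'; python3 st.py
```

```text
time: 16.45
tool_pos: [0.4641, -0.0328, 0.0894]
tcp_rot: [-1.273, 1.103, -1.103]
wrist_force: [-0.1, 0.1, -3.0]
width: 0.315
t 16.45 tcp [464.1 -32.8  89.4] jaw 8.2 (mod180 8.2) down [ 0. -0. -1.] F [-0.1  0.1 -3. ] w 0.315 (26.9mm) q [-0.12  0.04  2.2   0.    0.9  -0.27]
```

```bash
python3 -m jog '[[0,0,-2,0,20],[0,0,-4,0,20],[0,0,-6,0,20],[0,0,-7,0,20],[0,0,-8,0,20],[0,0,-9,0,20],[0,0,-10,0,20],[0,0,-11,0,20],[0,0,-11,0,20],[0,0,-11,0,20]]'; python3 st.py
```

```text
time: 17.7
tool_pos: [0.4639, -0.0328, 0.0786]
tcp_rot: [-1.274, 1.104, -1.103]
wrist_force: [-4.6, -1.2, 5.7]
width: 0.313
t 17.70 tcp [463.9 -32.8  78.6] jaw 8.2 (mod180 8.2) down [-0. -0. -1.] F [-4.6 -1.2  5.7] w 0.313 (26.7mm) q [-0.12  0.06  2.2  -0.    0.88 -0.27]
```

```bash
python3 -m jog '[[0,0,-1,0,20],[0,0,-2,0,20],[0,0,-3,0,20],[0,0,-3,0,20],[0,0,-3,0,20],[0,0,-3,0,20],[0,0,-3,0,20],[0,0,-3,0,20],[0,0,-3,0,20],[0,0,-3,0,20]]'; python3 st.py
```

```text
time: 18.95
tool_pos: [0.464, -0.0329, 0.0785]
tcp_rot: [-1.275, 1.104, -1.102]
wrist_force: [-14.2, -0.7, 29.7]
width: 0.313
t 18.95 tcp [464.  -32.9  78.5] jaw 8.2 (mod180 8.2) down [-0.001 -0.    -1.   ] F [-14.2  -0.7  29.7] w 0.313 (26.7mm) q [-0.12  0.06  2.2  -0.    0.88 -0.27]
```

```bash
python3 -m jog '[[0,0,3,0,20],[0,0,3,0,40],[0,0,3,0,50],[0,0,3,0,50],[0,0,25,0,50],[0,0,60,0,50],[10,1,100,5,50],[50,5,100,10,40],[90,10,100,18,40],[109,16,100,18,40]]' 40; python3 st.py;python3 - <<'E'
from h import *
for n,(u,v) in(("scene",(285,205)),("top",(310,220))):
    c=cam(n);cv2.imwrite(f"pics/g8{n}.png",crop(c,u,v,80,80,7))
E
```

```text
time: 20.2
tool_pos: [0.5753, -0.0167, 0.1754]
tcp_rot: [-1.391, 0.864, -0.867]
wrist_force: [0.1, 0.3, -0.1]
width: 0.466
t 20.20 tcp [575.3 -16.7 175.4] jaw 26.2 (mod180 26.2) down [ 0.002 -0.    -1.   ] F [ 0.1  0.3 -0.1] w 0.466 (39.8mm) q [-0.07  0.14  1.91  0.    1.09 -0.53]
```

View pics/g8scene.png

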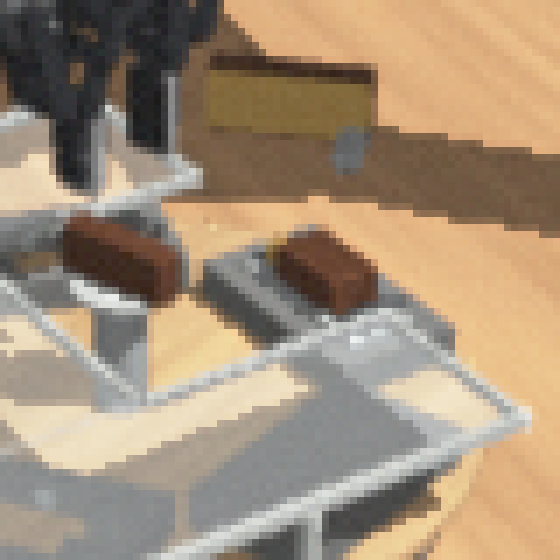

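View pics/g8top.png

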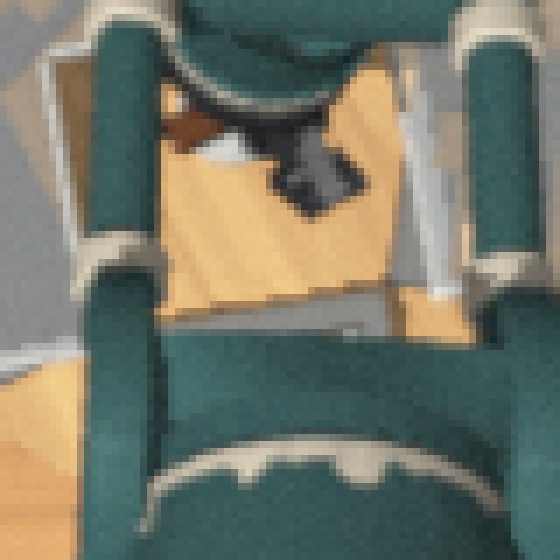

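The plane sits flush in its block at (325,290 in the crop). Now I'll turn the case to the gauge.

```bash
python3 -m jog '[[-1,0,-20,0,40],[-1,0,-40,0,40],[-1,0,-52,0,40],[-1,0,-56,0,40],[-1,0,-56,0,10],[-1,0,-56,0,10],[-1,0,-56,0,10],[-1,0,-56,0,10],[-1,0,-56,0,10],[-1,0,-56,0,10]]' 40; python3 st.py;  python3 -m jog '[[0,0,0,0,10],[0,0,0,0,10],[0,0,0,-9,10],[0,0,0,-18,10],[0,0,0,-27,10],[0,0,0,-36,10],[0,0,0,-45,10],[0,0,0,-54,10],[0,0,0,-63,10],[0,0,0,-72,10]]' 40; python3 st.py
```

```text
time: 21.55
tool_pos: [0.5737, -0.0161, 0.121]
tcp_rot: [-1.389, 0.864, -0.868]
wrist_force: [3.3, 4.4, 3.0]
width: 0.183
t 21.55 tcp [573.7 -16.1 121. ] jaw 26.2 (mod180 26.2) down [ 0.004  0.001 -1.   ] F [3.3 4.4 3. ] w 0.183 (15.7mm) q [-0.07  0.19  1.95  0.    0.99 -0.53]
time: 22.8
tool_pos: [0.5747, -0.0161, 0.1211]
tcp_rot: [-0.708, 1.769, -1.772]
wrist_force: [6.2, 2.9, 1.1]
width: 0.174
t 22.80 tcp [574.7 -16.1 121.1] jaw -46.1 (mod180 133.9) down [ 0.006  0.001 -1.   ] F [6.2 2.9 1.1] w 0.174 (14.8mm) q [-0.07  0.19  1.95  0.    0.99  0.73]
```

```bash
python3 -m jog '[[0,0,0,0,40],[0,0,0,0,40],[0,0,0,0,40],[0,0,20,0,40],[0,0,60,10,60],[0,0,110,20,70],[0,30,130,30,70],[-10,80,130,40,70],[-20,130,130,50,70],[-24,180,130,60,70]]' 40; python3 st.py; python3 - <<'E'
from h import *
c=cam("top");cv2.imwrite("pics/g9.png",cv2.resize(c["img"][110:290,150:400],None,fx=3,fy=3,interpolation=cv2.INTER_CUBIC))
c=cam("scene");cv2.imwrite("pics/g9s.png",cv2.resize(c["img"][160:340,180:430],None,fx=3,fy=3,interpolation=cv2.INTER_CUBIC))
E
```

```text
time: 24.05
tool_pos: [0.5477, 0.1646, 0.2512]
tcp_rot: [-1.317, 1.019, -1.021]
wrist_force: [0.8, -0.1, -0.1]
width: 0.817
t 24.05 tcp [547.7 164.6 251.2] jaw 14.5 (mod180 14.5) down [ 0.002  0.    -1.   ] F [ 0.8 -0.1 -0.1] w 0.817 (69.8mm) q [ 0.25  0.07  1.84 -0.    1.23 -0.  ]
```

View pics/g9.png

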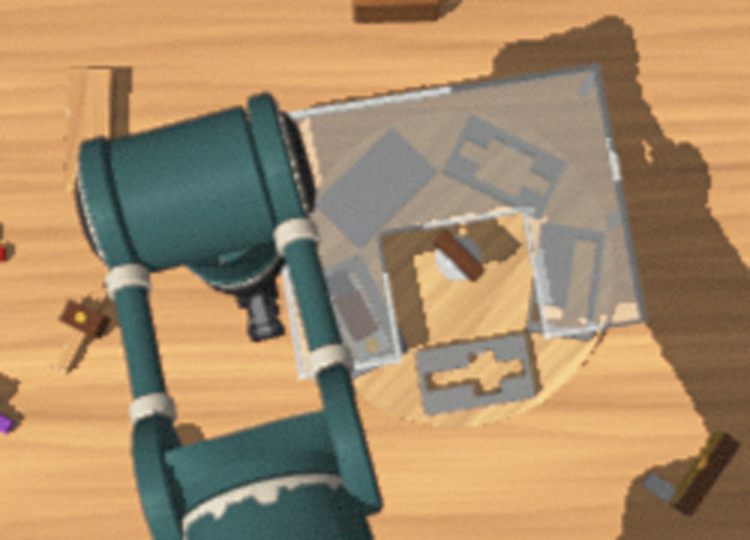

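View pics/g9s.png

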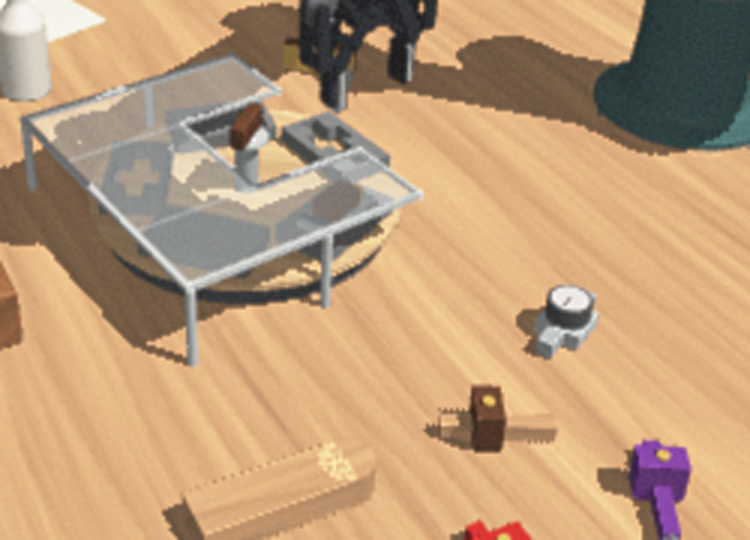

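The gauge's cutout is in the window, and the gauge is now well lit at about (177.5,216) in the full top image. I'll measure it closely.

```bash
python3 - <<'E'
from tools import *
rep("fence",(R<120)&(R>G*1.3),(165,190,205,228),.038)
cv2.imwrite("pics/ga.png",cv2.resize(c["img"][200:240,160:200],None,fx=14,fy=14,interpolation=cv2.INTER_CUBIC))
cv2.imwrite("pics/gas.png",cv2.resize(d["img"][280:315,318:372],None,fx=14,fy=14,interpolation=cv2.INTER_CUBIC))
E
```

```text
fence px [179.5 215.5] xy [528.8 350.6] size [43.8 45. ] ang 33.3 area 119.0
```

View pics/ga.png

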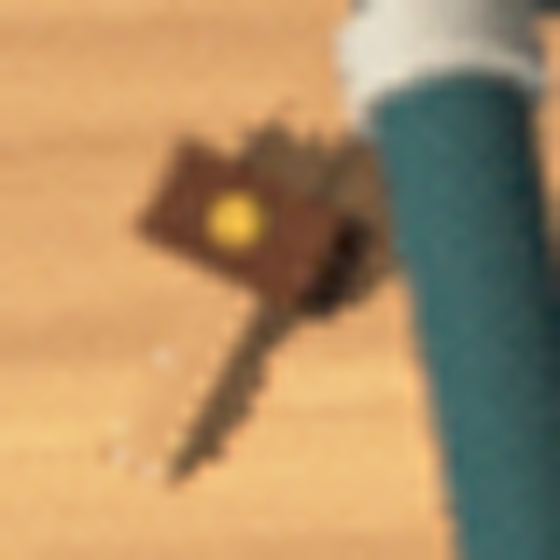

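View pics/gas.png

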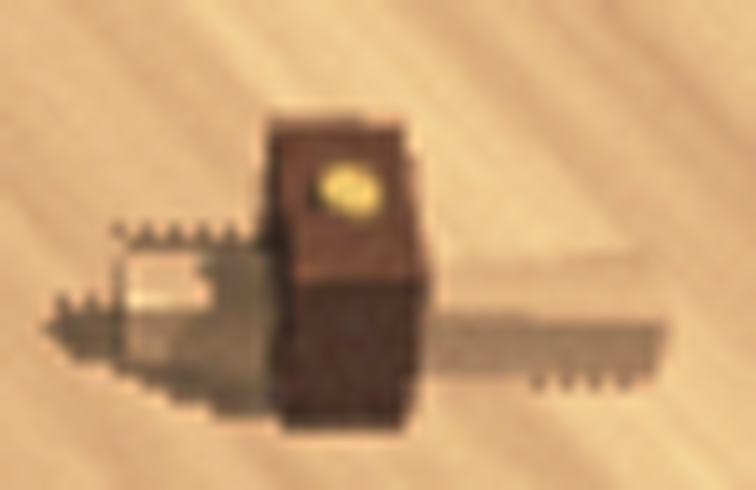

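```bash
python3 - <<'E'
from h import *
c=cam("top");d=cam("scene")
f=lambda x,y:ray(c,(x+.5)/14-.5+160,(y+.5)/14-.5+200,.038)[:2]*1000
g=lambda x,y:ray(d,(x+.5)/14-.5+318,(y+.5)/14-.5+280,.038)[:2]*1000
for F,P in((f,[(185,145),(345,208),(297,295),(140,225)]),(g,[(275,130),(405,130),(425,275),(295,275)])):
    P=np.array([F(*p) for p in P]);print(P.round(1),P.mean(0))
    for i in range(4):
        e=P[(i+1)%4]-P[i];print(np.linalg.norm(e).round(1),np.degrees(np.arctan2(e[1],e[0])).round(1)%180)
print(f(235,220),g(350,190))
E
```

```text
[[546.2 371. ]
 [531.8 336.5]
 [513.2 346.8]
 [529.  380.6]] [530.05474904 358.72909519]
37.4 67.4
21.2 151.2
37.3 64.9
19.6 150.9
[[533.6 343.6]
 [512.8 353.8]
 [530.3 385.2]
 [550.5 375.3]] [531.82657969 364.48080489]
23.1 154.0
35.9 60.9
22.4 154.0
35.9 62.0
[529.69464861 360.17064164] [530.20137778 362.12141383]
```

```bash
python3 -m jog '[[-3,50,0,10,70],[-8,100,0,20,70],[-13,150,0,30,70],[-18,195,0,40,70],[-18,195,0,48.5,70],[-18,195,-50,48.5,70],[-18,195,-100,48.5,70],[-18,195,-140,48.5,70],[-18,195,-140,48.5,70],[-18,195,-140,48.5,70]]' 40; python3 st.py; python3 - <<'E'
from h import *
for n,(u,v) in(("scene",(345,285)),("top",(178,215))):
    c=cam(n);cv2.imwrite(f"pics/gb{n}.png",crop(c,u,v,80,80,7))
E
```

```text
time: 25.6
tool_pos: [0.5315, 0.3579, 0.111]
tcp_rot: [-1.537, 0.374, -0.376]
wrist_force: [0.4, -0.6, 0.4]
width: 0.821
t 25.60 tcp [531.5 357.9 111. ] jaw 62.6 (mod180 62.6) down [ 0.002  0.001 -1.   ] F [ 0.4 -0.6  0.4] w 0.821 (70.2mm) q [ 0.55  0.32  1.81 -0.    1.   -0.54]
```

View pics/gbscene.png

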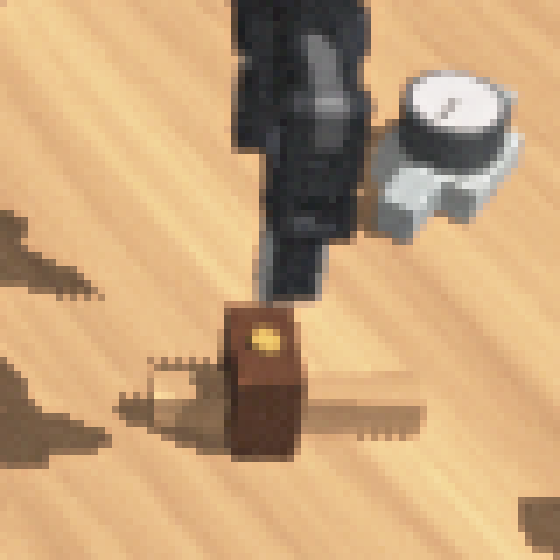

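View pics/gbtop.png

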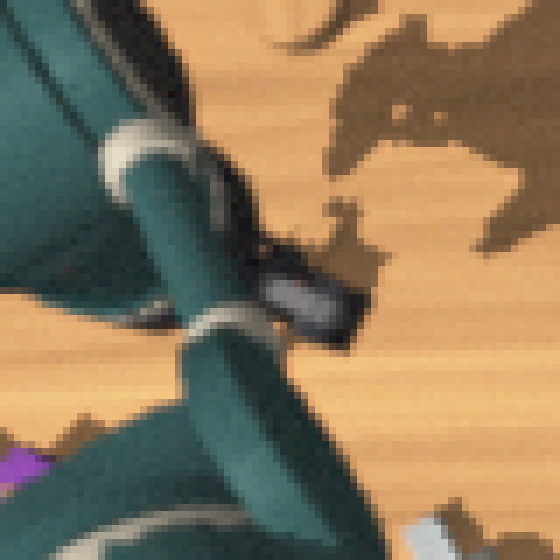

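```bash
python3 - <<'E'
from h import *
d=cam("scene")
for r in(35,49):
  for z in(.09,.1):
    print(r,z,proj(d,[.5315+r/1000*.46,.3579+r/1000*.888,z]))
print(proj(d,[.5315,.3579,.038]), ray(d,342.5,293.9,.038))
E
```

```text
35 0.09 (np.float64(344.9351062186953), np.float64(286.1264884935898))
35 0.1 (np.float64(345.35699117214483), np.float64(282.8759711398761))
49 0.09 (np.float64(345.6848488473626), np.float64(290.3376769021023))
49 0.1 (np.float64(346.11611695583895), np.float64(287.0697726778591))
(np.float64(341.12542575553834), np.float64(292.1833068509241)) [0.53184026 0.36438639 0.038     ]
```

```bash
python3 -m jog '[[-1,1,-30,0,70],[-1,1,-55,0,70],[-1,1,-62,0,70],[-1,1,-66,0,70],[-1,1,-66,0,30],[-1,1,-66,0,30],[-1,1,-66,0,30],[-1,1,-66,0,30],[-1,1,-66,0,30],[-1,1,-66,0,30]]' 50; python3 st.py; python3 -m jog '[[0,0,0,0,30],[0,0,0,0,30],[0,0,10,0,30],[0,0,30,0,30],[0,0,55,0,30],[0,0,80,0,30],[0,0,110,-10,30],[0,0,150,-20,30],[0,0,150,-20,30],[0,0,150,-20,30]]'; python3 st.py; python3 - <<'E'
from h import *
for n,(u,v) in(("scene",(345,235)),):
    c=cam(n);cv2.imwrite(f"pics/gc{n}.png",crop(c,u,v,80,80,7))
E
```

```text
time: 27.0
tool_pos: [0.5301, 0.3599, 0.0448]
tcp_rot: [-1.536, 0.372, -0.375]
wrist_force: [-0.0, -0.8, 5.6]
width: 0.454
t 27.00 tcp [530.1 359.9  44.8] jaw 62.7 (mod180 62.7) down [ 0.002  0.001 -1.   ] F [-0.  -0.8  5.6] w 0.454 (38.8mm) q [ 0.56  0.4   1.85  0.    0.89 -0.54]
time: 28.25
tool_pos: [0.5286, 0.359, 0.1933]
tcp_rot: [-1.473, 0.644, -0.644]
wrist_force: [-1.3, -0.3, -1.9]
width: 0.457
t 28.25 tcp [528.6 359.  193.3] jaw 42.8 (mod180 42.8) down [-0. -0. -1.] F [-1.3 -0.3 -1.9] w 0.457 (39.0mm) q [ 0.56  0.24  1.75  0.    1.15 -0.19]
```

View pics/gcscene.png

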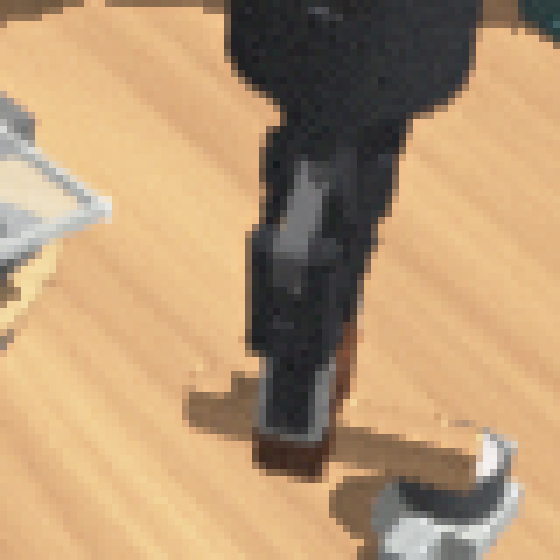

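```bash
python3 -m jog '[[-8,-40,10,0,30],[-15,-90,10,-8,30],[-25,-140,10,-16,30],[-35,-190,10,-24,30],[-45,-240,10,-34.6,30],[-55,-290,10,-34.6,30],[-60,-340,10,-34.6,30],[-64,-380,10,-34.6,30],[-64,-402,10,-34.6,30],[-64,-402,10,-34.6,30]]'; python3 st.py
```

```text
time: 29.55
tool_pos: [0.4637, -0.0439, 0.2016]
tcp_rot: [-1.274, 1.109, -1.104]
wrist_force: [0.0, -0.5, -1.5]
width: 0.454
t 29.55 tcp [463.7 -43.9 201.6] jaw 8.0 (mod180 8.0) down [-0.003  0.    -1.   ] F [ 0.  -0.5 -1.5] w 0.454 (38.8mm) q [-0.15 -0.09  2.09 -0.    1.14 -0.29]
```

```bash
python3 -m jog '[[1,1,-30,0,30],[1,1,-60,0,30],[1,1,-80,0,30],[1,1,-95,0,30],[1,1,-95,0,30],[1,1,-95,0,30],[1,1,-95,0,30],[1,1,-95,0,30],[1,1,-95,0,30],[1,1,-95,0,30]]'; python3 st.py; python3 - <<'E'
from h import *
for n,(u,v) in(("scene",(285,205)),):
    c=cam(n);cv2.imwrite(f"pics/gd{n}.png",crop(c,u,v,80,80,7))
E
```

```text
time: 30.8
tool_pos: [0.466, -0.0418, 0.1084]
tcp_rot: [-1.272, 1.104, -1.105]
wrist_force: [0.2, 0.8, -1.7]
width: 0.459
t 30.80 tcp [466.  -41.8 108.4] jaw 8.1 (mod180 8.1) down [ 0. -0. -1.] F [ 0.2  0.8 -1.7] w 0.459 (39.2mm) q [-0.14  0.02  2.18  0.    0.95 -0.28]
```

View pics/gdscene.png

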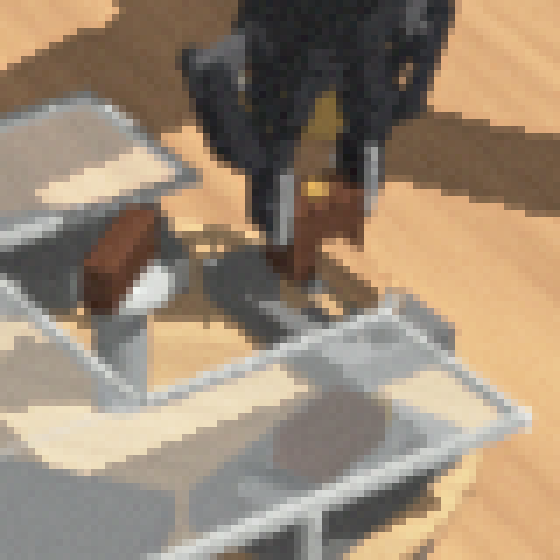

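```bash
python3 -m jog '[[-1,-1,0,0,30],[-1,-1,-4,0,30],[-1,-1,-8,0,30],[-1,-1,-11,0,30],[-1,-1,-14,0,30],[-1,-1,-17,0,30],[-1,-1,-18,0,30],[-1,-1,-18,0,30],[-1,-1,-18,0,30],[-1,-1,-18,0,30]]'; python3 st.py
```

```text
time: 32.1
tool_pos: [0.4651, -0.0428, 0.0904]
tcp_rot: [-1.272, 1.104, -1.105]
wrist_force: [-0.0, 0.1, -1.3]
width: 0.452
t 32.10 tcp [465.1 -42.8  90.4] jaw 8.1 (mod180 8.1) down [ 0. -0. -1.] F [-0.   0.1 -1.3] w 0.452 (38.6mm) q [-0.15  0.04  2.19 -0.    0.91 -0.29]
```

In freely again, with no contact. Now I'll press it home.

```bash
python3 -m jog '[[0,0,-2,0,30],[0,0,-4,0,30],[0,0,-6,0,30],[0,0,-8,0,30],[0,0,-9,0,30],[0,0,-10,0,30],[0,0,-11,0,30],[0,0,-12,0,30],[0,0,-13,0,30],[0,0,-13,0,30]]'; python3 st.py
```

```text
time: 33.35
tool_pos: [0.4652, -0.0429, 0.0787]
tcp_rot: [-1.273, 1.104, -1.104]
wrist_force: [-6.0, 0.5, 15.3]
width: 0.45
t 33.35 tcp [465.2 -42.9  78.7] jaw 8.1 (mod180 8.1) down [-0. -0. -1.] F [-6.   0.5 15.3] w 0.450 (38.5mm) q [-0.15  0.06  2.2  -0.    0.88 -0.29]
```

```bash
python3 -m jog '[[0,0,2,0,45],[0,0,2,0,55],[0,0,2,0,55],[0,0,25,0,55],[0,0,60,-9,55],[0,0,97,-18,50],[20,5,97,-27,40],[60,15,97,-36,40],[90,22,97,-45,40],[109,26,97,-54,40]]' 40; python3 st.py;python3 - <<'E'
from h import *
for n,(u,v) in(("scene",(285,205)),):
    c=cam(n);cv2.imwrite(f"pics/ge{n}.png",crop(c,u,v,80,80,7))
E
```

```text
time: 34.6
tool_pos: [0.5752, -0.0164, 0.1738]
tcp_rot: [-0.713, 1.774, -1.773]
wrist_force: [0.7, -0.3, 0.5]
width: 0.47
t 34.60 tcp [575.2 -16.4 173.8] jaw -46.2 (mod180 133.8) down [-0.  0. -1.] F [ 0.7 -0.3  0.5] w 0.470 (40.2mm) q [-0.07  0.14  1.91  0.    1.09  0.73]
```

View pics/gescene.png

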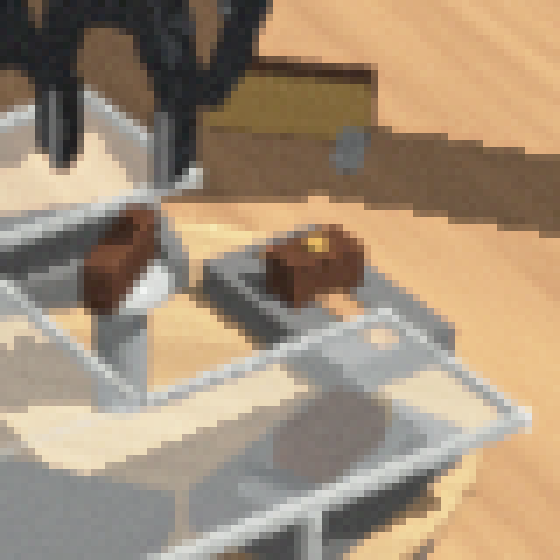

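The gauge sits flush. I'll turn the case on to the square.

```bash
python3 -m jog '[[-1,0,-20,0,40],[-1,0,-40,0,40],[-1,0,-50,0,40],[-1,0,-54,0,40],[-1,0,-54,0,10],[-1,0,-54,0,10],[-1,0,-54,0,10],[-1,0,-54,0,10],[-1,0,-54,0,10],[-1,0,-54,0,10]]' 40; python3 st.py;  python3 -m jog '[[0,0,0,0,10],[0,0,0,0,10],[0,0,0,-9,10],[0,0,0,-18,10],[0,0,0,-27,10],[0,0,0,-36,10],[0,0,0,-45,10],[0,0,0,-54,10],[0,0,0,-63,10],[0,0,0,-72,10]]' 40; python3 st.py; python3 -m jog '[[0,0,0,0,40],[0,0,0,0,40],[0,0,0,0,40],[0,0,20,0,40],[0,0,60,10,60],[0,0,110,20,60],[-10,-10,130,30,60],[-20,-10,130,40,60],[-20,-10,130,50,60],[-20,-10,130,60,60]]'; python3 st.py;python3 - <<'E'
from h import *
c=cam("top");cv2.imwrite("pics/gf.png",cv2.resize(c["img"][110:290,190:430],None,fx=3,fy=3,interpolation=cv2.INTER_CUBIC))
cv2.imwrite("pics/gf2.png",cv2.resize(c["img"][238:278,358:408],None,fx=14,fy=14,interpolation=cv2.INTER_CUBIC))
E
```

```text
time: 35.9
tool_pos: [0.5736, -0.0172, 0.1214]
tcp_rot: [-0.716, 1.769, -1.771]
wrist_force: [-2.2, -3.5, 5.2]
width: 0.176
t 35.90 tcp [573.6 -17.2 121.4] jaw -45.9 (mod180 134.1) down [ 0.001 -0.001 -1.   ] F [-2.2 -3.5  5.2] w 0.176 (15.0mm) q [-0.07  0.19  1.95 -0.    0.99  0.73]
time: 37.15
tool_pos: [0.5734, -0.0165, 0.1214]
tcp_rot: [-0.49, -1.947, 1.946]
wrist_force: [-1.7, 0.0, 5.8]
width: 0.179
t 37.15 tcp [573.4 -16.5 121.4] jaw -118.2 (mod180 61.8) down [ 0.001  0.    -1.   ] F [-1.7  0.   5.8] w 0.179 (15.3mm) q [-0.07  0.19  1.95  0.    0.99  1.99]
time: 38.4
tool_pos: [0.5532, -0.0268, 0.2522]
tcp_rot: [-0.551, 1.899, -1.9]
wrist_force: [-0.0, 0.0, 0.2]
width: 0.702
t 38.40 tcp [553.2 -26.8 252.2] jaw -57.6 (mod180 122.4) down [ 0.002 -0.    -1.   ] F [-0.   0.   0.2] w 0.702 (60.0mm) q [-0.09  0.04  1.87  0.    1.23  0.91]
```

View pics/gf.png

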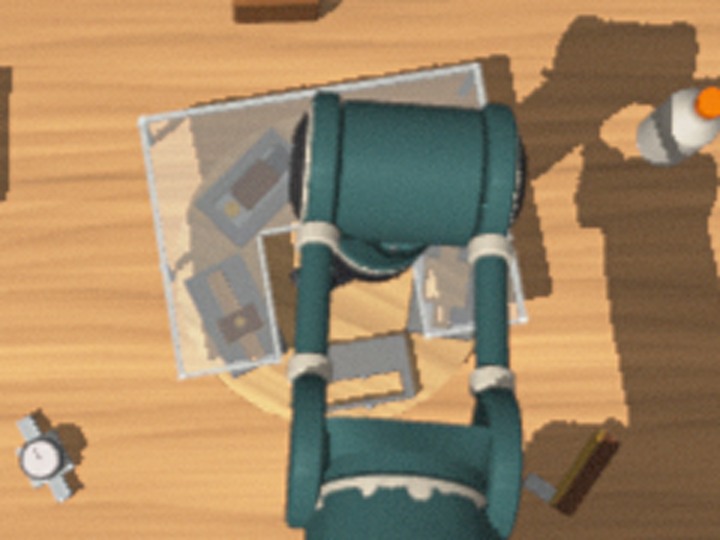

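View pics/gf2.png

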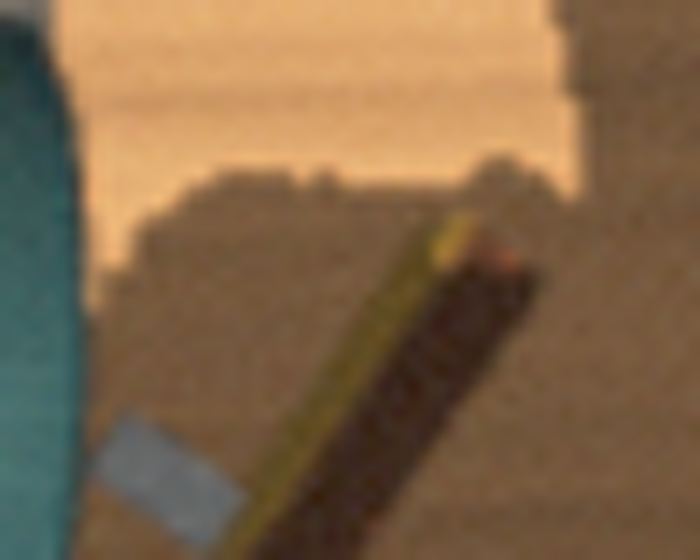

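The square's cutout is in the window. The square itself has been knocked since the first look: its top end is now at about (396,256) where it was at (398,248). I'll measure it again.

```bash
python3 - <<'E'
from tools import *
cv2.imwrite("pics/gg.png",cv2.resize(c["img"][246:290,356:406],None,fx=14,fy=14,interpolation=cv2.INTER_CUBIC))
cv2.imwrite("pics/ggs.png",cv2.resize(d["img"][160:205,250:310],None,fx=12,fy=12,interpolation=cv2.INTER_CUBIC))
cv2.imwrite("pics/ggw.png",d["img"])
E
```

```text
(no output)
```

View pics/gg.png

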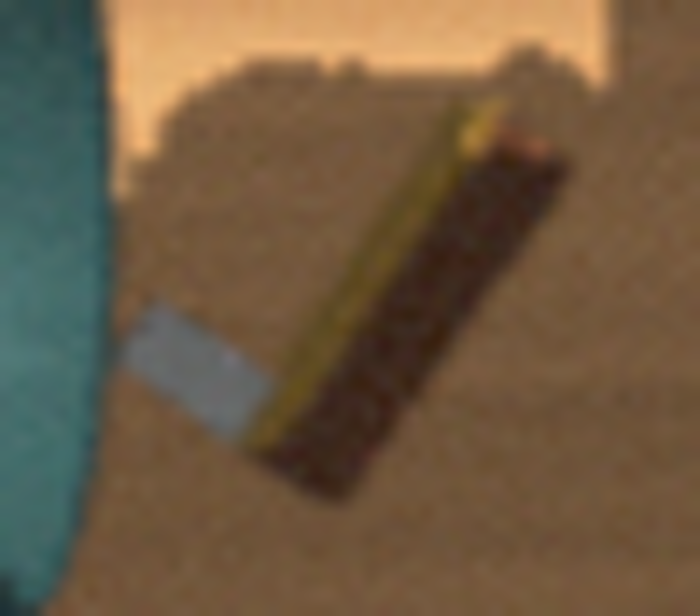

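View pics/ggs.png

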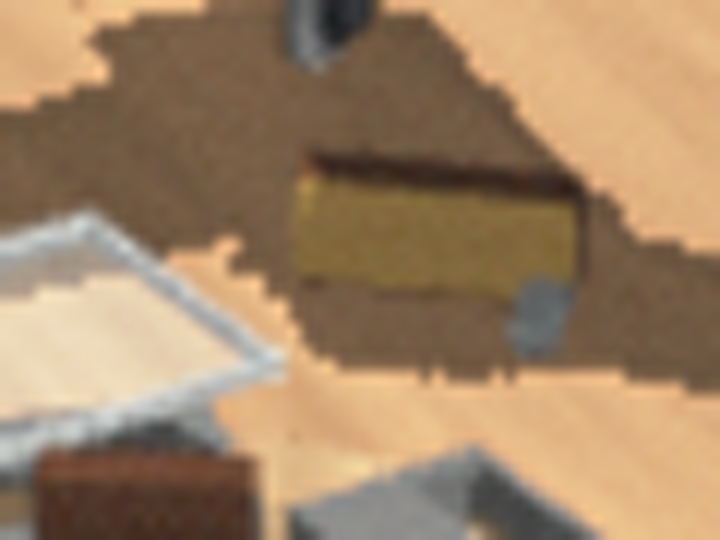

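View pics/ggw.png

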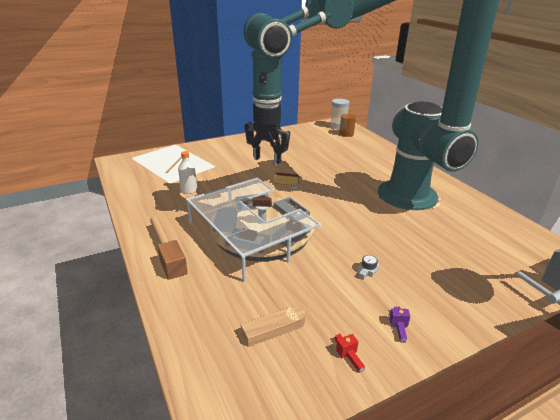

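```bash
python3 - <<'E'
from h import *
c=cam("top")
f=lambda x,y,z:ray(c,(x+.5)/14-.5+356,(y+.5)/14-.5+246,z)[:2]*1000
B=f(570,168,.038);C=f(342,500,.038);A=f(503,115,.038)
an=lambda e:np.degrees(np.arctan2(e[1],e[0]))
print(B,C,np.linalg.norm(B-C),an(C-B),"end",np.linalg.norm(A-B),an(A-B))
# blade at z .011
P=np.array([f(*p,.011) for p in((155,300),(275,375),(240,440),(118,355))]);print(P,an(P[1]-P[0]),an(P[2]-P[3]),an(P[3]-P[0]))
# ground bl corner of brass side
print("strip ground",an(f(250,445,0)-f(462,100,0)),np.linalg.norm(f(250,445,0)-f(462,100,0)))
u=(C-B)/np.linalg.norm(C-B); n=np.array([-u[1],u[0]]) ; n=n if n@(A-B)>0 else -n
for uu in (u,):
  cen=B+44*uu+10*n; print("stock centre",cen,"grip x-10",B+34*uu+10*n, "blade pred",cen+36*uu+26*n, P.mean(0))
E
```

```text
[ 389.21960377 -295.86721095] [ 320.52634321 -243.83769709] 86.17328099917275 142.85905565221287 end 17.89709309136856 49.935181885620516
[[ 362.52455856 -211.85271895]
 [ 345.87945111 -237.13868528]
 [ 332.13692649 -228.89436894]
 [ 350.89407498 -203.29172407]] -123.35589161947142 -126.22745287870967 143.64386754730066
strip ground 145.81205641726388 89.26433776177059
stock centre [ 360.18266451 -261.32946119] grip x-10 [ 368.15419116 -267.36723917] blade pred [ 347.18339134 -218.86749118] [ 347.85875279 -220.29437431]
```

```bash
python3 -m jog '[[-20,-30,0,10.5,60],[-40,-60,0,21,60],[-60,-90,0,31.5,60],[-90,-120,0,42,60],[-120,-150,0,52.5,60],[-150,-190,0,63,60],[-184,-220,0,73.5,60],[-184,-241,0,84,60],[-184,-241,0,94.5,60],[-184,-241,0,105,60]]'; python3 -m jog '[[0,0,0,6,55],[0,0,-40,6,55],[0,0,-80,6,55],[0,0,-120,6,55],[0,0,-135,6,55],[0,0,-135,6,55],[0,0,-135,6,55],[0,0,-135,6,55],[0,0,-135,6,55],[0,0,-135,6,55]]'; python3 st.py; python3 - <<'E'
from h import *
c=cam("top");cv2.imwrite("pics/gh.png",cv2.resize(c["img"][240:290,345:415],None,fx=9,fy=9,interpolation=cv2.INTER_CUBIC))
c=cam("scene");cv2.imwrite("pics/ghs.png",cv2.resize(c["img"][140:205,240:320],None,fx=9,fy=9,interpolation=cv2.INTER_CUBIC))
E
```

```text
time: 39.85
tool_pos: [0.3688, -0.2683, 0.2507]
tcp_rot: [-1.49, 0.586, -0.587]
wrist_force: [-0.3, -0.3, 0.4]
width: 0.702
time: 41.1
tool_pos: [0.3692, -0.268, 0.1158]
tcp_rot: [-1.511, 0.506, -0.508]
wrist_force: [-0.5, -0.3, -0.8]
width: 0.645
t 41.10 tcp [ 369.2 -268.   115.8] jaw 52.9 (mod180 52.9) down [ 0.001 -0.001 -1.   ] F [-0.5 -0.3 -0.8] w 0.645 (55.1mm) q [-0.68 -0.02  2.2   0.    0.96 -1.61]
```

View pics/gh.png

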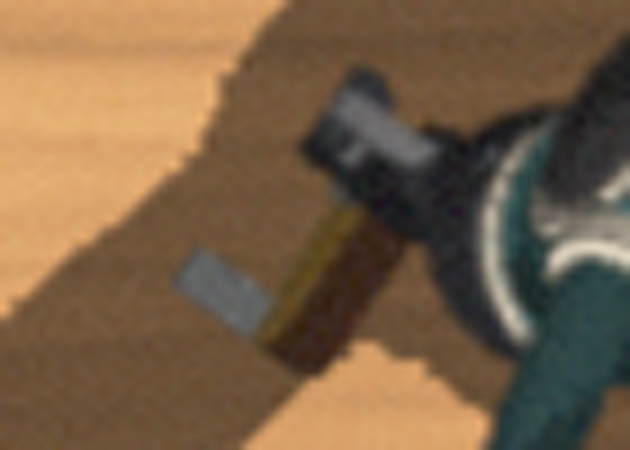

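View pics/ghs.png

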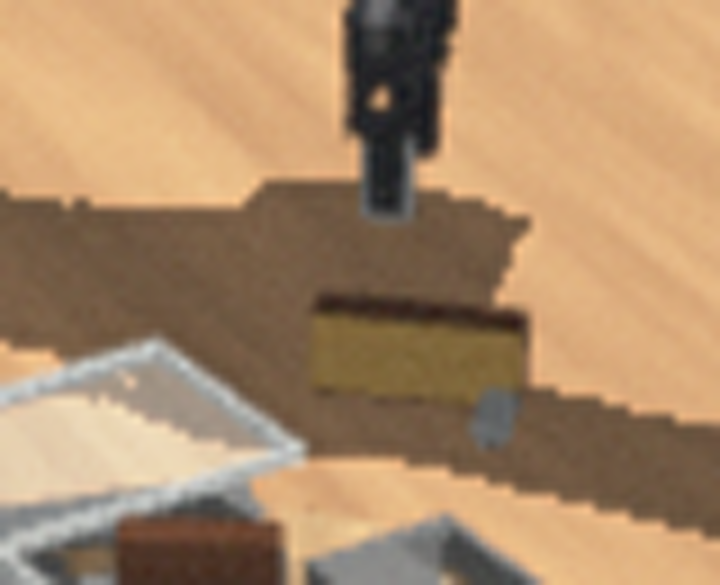

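```bash
python3 -m jog '[[-0.5,0,-30,1,55],[-0.5,0,-55,1,55],[-0.5,0,-67,1,55],[-0.5,0,-71,1,55],[-0.5,0,-71,1,15],[-0.5,0,-71,1,15],[-0.5,0,-71,1,15],[-0.5,0,-71,1,15],[-0.5,0,-71,1,15],[-0.5,0,-71,1,15]]' 50; python3 st.py; python3 -m jog '[[0,0,0,0,15],[0,0,0,0,15],[0,0,10,0,15],[0,0,30,0,15],[0,0,55,0,15],[0,0,80,0,15],[0,0,110,-10,15],[0,0,150,-20,15],[0,0,150,-20,15],[0,0,150,-20,15]]'; python3 st.py; python3 - <<'E'
from h import *
for n,(u,v) in(("scene",(285,135)),("top",(385,255))):
    c=cam(n);cv2.imwrite(f"pics/gi{n}.png",crop(c,u,v,80,80,7))
E
```

```text
time: 42.45
tool_pos: [0.3694, -0.2685, 0.0453]
tcp_rot: [-1.515, 0.492, -0.495]
wrist_force: [-0.1, 0.0, 6.7]
width: 0.223
t 42.45 tcp [ 369.4 -268.5   45.3] jaw 53.9 (mod180 53.9) down [ 0.002 -0.001 -1.   ] F [-0.1  0.   6.7] w 0.223 (19.0mm) q [-0.68  0.09  2.24  0.    0.8  -1.62]
time: 43.7
tool_pos: [0.3678, -0.2672, 0.1936]
tcp_rot: [-1.433, 0.763, -0.761]
wrist_force: [-0.3, 0.4, -2.3]
width: 0.226
t 43.70 tcp [ 367.8 -267.2  193.6] jaw 34.0 (mod180 34.0) down [-0.001  0.001 -1.   ] F [-0.3  0.4 -2.3] w 0.226 (19.3mm) q [-0.68 -0.11  2.12 -0.    1.13 -1.28]
```

View pics/giscene.png

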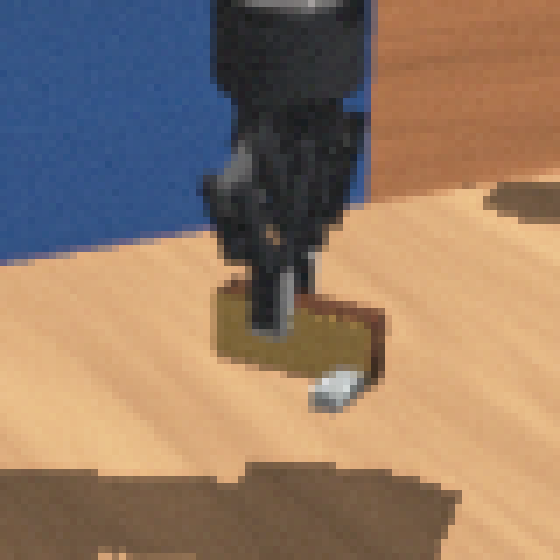

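View pics/gitop.png

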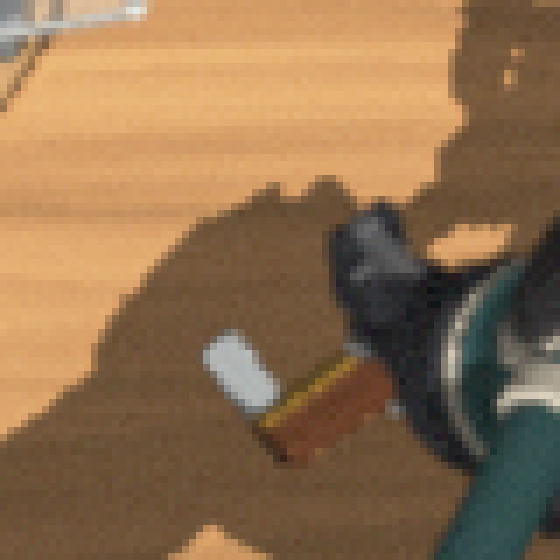

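```bash
python3 - <<'E'
from h import *
c=cam("top")
im=cv2.resize(c["img"][255:285,370:405],None,fx=18,fy=18,interpolation=cv2.INTER_CUBIC);cv2.imwrite("pics/gj.png",im)
a=np.radians(124);ex=np.array([np.cos(a),np.sin(a)]);ey=np.array([-ex[1],ex[0]])
for p in((235,330),(282,380),(248,418),(203,352)):
    X=ray(c,p[0]/7+345-.5,p[1]/7+215-.5,.1593)[:2]*1000-[367.8,-267.2];print(X@ex,X@ey)
im=c["pixels"].astype(int);m=((im.min(2)>110)&(np.abs(im[...,0]-im[...,2])<45)).astype(np.uint8);m[:260]=0;m[276:]=0;m[:,:372]=0;m[:,386:]=0
ys,xs=np.nonzero(m);print(len(xs));X=ray(c,xs.mean(),ys.mean(),.1593)[:2]*1000-[367.8,-267.2];print("blade c",X@ex,X@ey,"expect 46,-26")
E
```

```text
38.8376195754235 -41.0935652984315
35.494643216103235 -15.436344245415075
54.800338975458814 -11.4225334384683
53.906951677440674 -41.47154727780378
72
blade c 46.58178153080344 -27.31586583722459 expect 46,-26
```

View pics/gj.png

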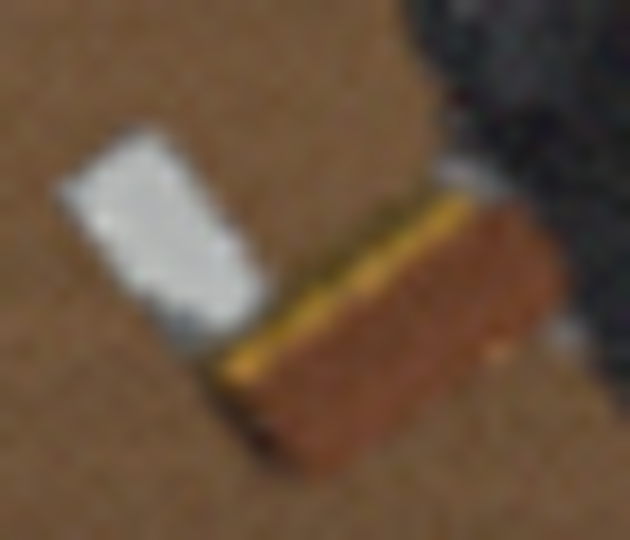

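```bash
python3 -m jog '[[10,30,7,0,15],[20,60,7,-6,15],[35,90,7,-12,15],[50,120,7,-18,15],[65,150,7,-25.8,15],[75,180,7,-25.8,15],[82,205,7,-25.8,15],[82,222,7,-25.8,15],[82,222,7,-25.8,15],[82,222,7,-25.8,15]]'; python3 st.py
```

```text
time: 45.1
tool_pos: [0.4501, -0.0462, 0.2009]
tcp_rot: [-1.274, 1.105, -1.104]
wrist_force: [-0.2, -0.2, -1.1]
width: 0.222
t 45.10 tcp [450.1 -46.2 200.9] jaw 8.1 (mod180 8.1) down [-0.001 -0.    -1.   ] F [-0.2 -0.2 -1.1] w 0.222 (19.0mm) q [-0.16 -0.12  2.12 -0.    1.14 -0.3 ]
```

```bash
python3 -m jog '[[0,0.5,-30,0,15],[0,0.5,-60,0,15],[0,0.5,-80,0,15],[0,0.5,-94,0,15],[0,0.5,-94,0,15],[0,0.5,-94,0,15],[0,0.5,-94,0,15],[0,0.5,-94,0,15],[0,0.5,-94,0,15],[0,0.5,-94,0,15]]'; python3 st.py; python3 - <<'E'
from h import *
for n,(u,v) in(("scene",(285,205)),):
    c=cam(n);cv2.imwrite(f"pics/gk{n}.png",crop(c,u,v,80,80,7))
E
```

```text
time: 46.35
tool_pos: [0.4506, -0.0452, 0.1074]
tcp_rot: [-1.273, 1.104, -1.104]
wrist_force: [-0.3, 0.3, -1.1]
width: 0.218
t 46.35 tcp [450.6 -45.2 107.4] jaw 8.1 (mod180 8.1) down [ 0. -0. -1.] F [-0.3  0.3 -1.1] w 0.218 (18.6mm) q [-0.16 -0.01  2.21 -0.    0.94 -0.3 ]
```

View pics/gkscene.png

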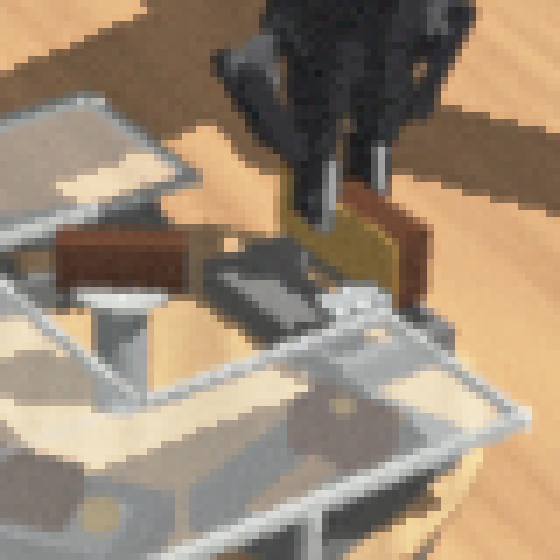

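```bash
python3 -m jog '[[-0.5,-0.5,0,0,15],[-0.5,-0.5,-4,0,15],[-0.5,-0.5,-8,0,15],[-0.5,-0.5,-11,0,15],[-0.5,-0.5,-14,0,15],[-0.5,-0.5,-16,0,15],[-0.5,-0.5,-17,0,15],[-0.5,-0.5,-17,0,15],[-0.5,-0.5,-17,0,15],[-0.5,-0.5,-17,0,15]]'; python3 st.py
```

```text
time: 47.65
tool_pos: [0.4501, -0.0458, 0.0904]
tcp_rot: [-1.273, 1.104, -1.104]
wrist_force: [-0.1, -0.2, -1.1]
width: 0.223
t 47.65 tcp [450.1 -45.8  90.4] jaw 8.1 (mod180 8.1) down [ 0. -0. -1.] F [-0.1 -0.2 -1.1] w 0.223 (19.0mm) q [-0.16  0.01  2.22  0.    0.91 -0.3 ]
```

```bash
python3 -m jog '[[0,0,-2,0,15],[0,0,-4,0,15],[0,0,-6,0,15],[0,0,-8,0,15],[0,0,-9,0,15],[0,0,-10,0,15],[0,0,-11,0,15],[0,0,-12,0,15],[0,0,-13,0,15],[0,0,-13,0,15]]'; python3 st.py
```

```text
time: 48.9
tool_pos: [0.4503, -0.046, 0.0793]
tcp_rot: [-1.274, 1.104, -1.104]
wrist_force: [-7.9, -0.2, 19.4]
width: 0.221
t 48.90 tcp [450.3 -46.   79.3] jaw 8.1 (mod180 8.1) down [-0. -0. -1.] F [-7.9 -0.2 19.4] w 0.221 (18.9mm) q [-0.16  0.03  2.23 -0.    0.88 -0.3 ]
```

```bash
python3 -m jog '[[0,0,2,0,30],[0,0,2,0,40],[0,0,2,0,40],[0,0,25,0,40],[0,0,60,9,40],[0,0,97,18,40],[20,5,97,27,40],[60,15,97,36,40],[100,24,97,45,40],[123,29,97,54,40]]' 40; python3 st.py;python3 - <<'E'
from h import *
for n,(u,v) in(("scene",(285,205)),):
    c=cam(n);cv2.imwrite(f"pics/gl{n}.png",crop(c,u,v,80,80,7))
E
```

```text
time: 50.15
tool_pos: [0.5746, -0.0163, 0.1738]
tcp_rot: [-1.538, 0.377, -0.377]
wrist_force: [0.1, 0.4, 0.6]
width: 0.47
t 50.15 tcp [574.6 -16.3 173.8] jaw 62.4 (mod180 62.4) down [ 0.  0. -1.] F [0.1 0.4 0.6] w 0.470 (40.2mm) q [-0.07  0.14  1.91  0.    1.09 -1.16]
```

View pics/glscene.png

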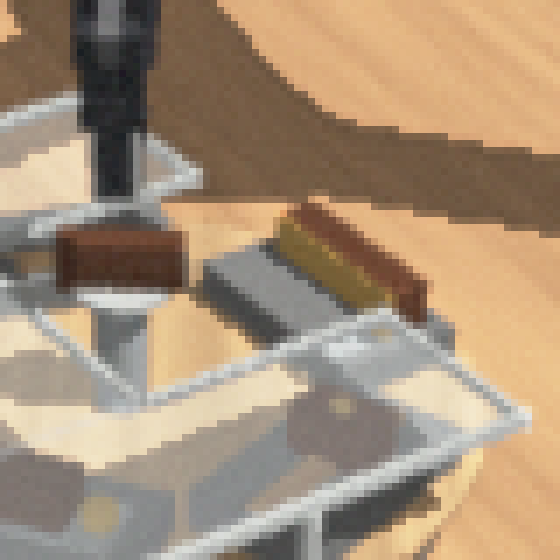

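The square sits level and home. I'll turn on to the dial station.

```bash
python3 -m jog '[[-0.5,-0.5,-20,0,40],[-0.5,-0.5,-40,0,40],[-0.5,-0.5,-50,0,40],[-0.5,-0.5,-54,0,40],[-0.5,-0.5,-54,0,10],[-0.5,-0.5,-54,0,10],[-0.5,-0.5,-54,0,10],[-0.5,-0.5,-54,0,10],[-0.5,-0.5,-54,0,10],[-0.5,-0.5,-54,0,10]]' 40; python3 st.py;  python3 -m jog '[[0,0,0,0,10],[0,0,0,0,10],[0,0,0,-9,10],[0,0,0,-18,10],[0,0,0,-27,10],[0,0,0,-36,10],[0,0,0,-45,10],[0,0,0,-54,10],[0,0,0,-63,10],[0,0,0,-72,10]]' 40; python3 st.py; python3 -m jog '[[0,0,0,0,40],[0,0,0,0,40],[0,0,0,0,40],[0,0,20,0,40],[0,0,60,0,60],[0,0,110,0,70],[0,-10,130,-9,70],[0,-40,130,-18,70],[0,-80,130,-27,70],[0,-120,130,-36,70]]'; python3 st.py;python3 - <<'E'
from h import *
c=cam("top");cv2.imwrite("pics/gm.png",cv2.resize(c["img"][110:290,180:430],None,fx=3,fy=3,interpolation=cv2.INTER_CUBIC))
cv2.imwrite("pics/gm2.png",cv2.resize(c["img"][242:284,184:226],None,fx=14,fy=14,interpolation=cv2.INTER_CUBIC))
E
```

```text
time: 51.45
tool_pos: [0.5731, -0.0164, 0.1213]
tcp_rot: [-1.535, 0.381, -0.383]
wrist_force: [-0.1, 5.0, 1.6]
width: 0.18
t 51.45 tcp [573.1 -16.4 121.3] jaw 62.1 (mod180 62.1) down [ 0.002  0.001 -1.   ] F [-0.1  5.   1.6] w 0.180 (15.4mm) q [-0.07  0.19  1.95  0.    0.99 -1.16]
time: 52.7
tool_pos: [0.5742, -0.0158, 0.1214]
tcp_rot: [-1.115, 1.337, -1.339]
wrist_force: [3.7, 5.8, -1.2]
width: 0.18
t 52.70 tcp [574.2 -15.8 121.4] jaw -10.2 (mod180 169.8) down [ 0.004  0.002 -1.   ] F [ 3.7  5.8 -1.2] w 0.180 (15.4mm) q [-0.07  0.19  1.95  0.    0.99  0.1 ]
time: 53.95
tool_pos: [0.5728, -0.1384, 0.2524]
tcp_rot: [-0.712, 1.771, -1.774]
wrist_force: [0.7, 0.8, 0.3]
width: 0.816
t 53.95 tcp [ 572.8 -138.4  252.4] jaw -46.1 (mod180 133.9) down [ 0.002 -0.001 -1.   ] F [0.7 0.8 0.3] w 0.816 (69.7mm) q [-0.28  0.1   1.8  -0.    1.24  0.53]
```

View pics/gm.png

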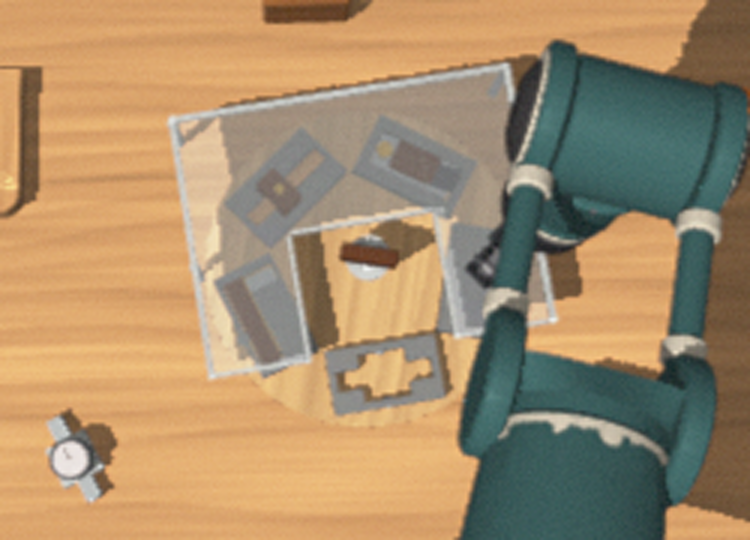

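View pics/gm2.png

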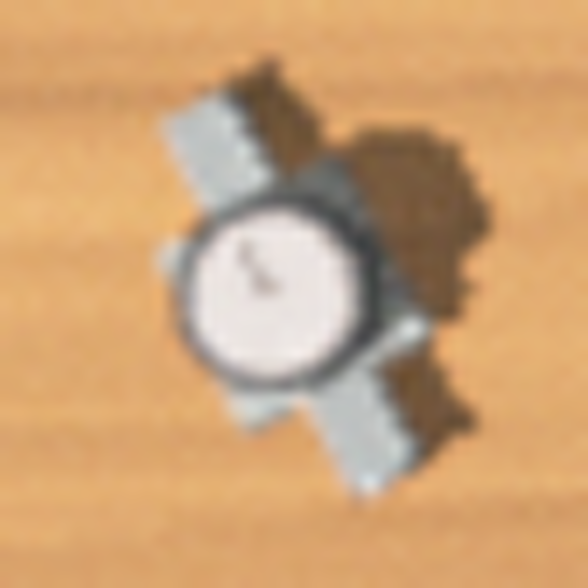

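The dial's cutout is in the window, and the dial is unmoved and fully lit. I'll measure it.

```bash
python3 - <<'E'
from tools import *
# face: bright ; all: non-bench, non-shadow
face=((B>150)&(R-B<45)).astype(np.uint8)
z=np.zeros_like(face);z[252:275,192:216]=face[252:275,192:216]
k=max(cv2.findContours(z,0,1)[0],key=cv2.contourArea);M=cv2.moments(k);u,v=M["m10"]/M["m00"],M["m01"]/M["m00"]
print("face",u,v,cv2.minEnclosingCircle(k),ray(c,u,v,.038)*1000)
rep("all",(R-B<28),(188,222,244,282),.018)
# bar end strips
f=lambda x,y:ray(c,(x+.5)/14-.5+184,(y+.5)/14-.5+242,.018)[:2]*1000
P=np.array([f(*p) for p in((162,125),(222,90),(418,450),(365,497))]);print(P)
an=lambda e:np.degrees(np.arctan2(e[1],e[0]))%180
print(an(P[3]-P[0]),an(P[2]-P[1]),an(P[1]-P[0]),np.linalg.norm(P[3]-P[0]),np.linalg.norm(P[2]-P[1]),P.mean(0))
rep("pocket block",(np.abs(R-B)<20)&(R+G+B<450),(284,335,218,252),.052)
E
```

```text
face 202.6580310880829 262.7029360967185 ((201.5, 262.5), 6.96429443359375) [386.24030393 280.98831951  38.        ]
all px [204.4 262.5] xy [386.6 279.3] size [46.  90.7] ang 28.8 area 275.0
[[423.33355379 307.37260717]
 [430.60468809 294.40091443]
 [352.56861414 252.23589149]
 [342.82175525 263.65113164]]
28.5039217155863 28.38356445778129 119.27231266394581 91.61723159958208 88.69903042307955 [387.33215282 279.41513618]
pocket block px [307.9 234.4] xy [463.2 -33.4] size [109.   62.1] ang 97.8 area 710.5
```

```bash
python3 -m jog '[[-15,40,0,0,70],[-30,90,0,-5,70],[-50,140,0,-10,70],[-70,190,0,-15.4,70],[-90,240,0,-15.4,70],[-115,290,0,-15.4,70],[-140,340,0,-15.4,70],[-165,390,0,-15.4,70],[-186,418,0,-15.4,70],[-186,418,0,-15.4,70]]'; python3 st.py
```

```text
time: 55.35
tool_pos: [0.3847, 0.283, 0.2512]
tcp_rot: [-0.501, 1.938, -1.936]
wrist_force: [0.2, -0.3, 0.2]
width: 0.822
t 55.35 tcp [384.7 283.  251.2] jaw -60.9 (mod180 119.1) down [ 0.     0.001 -1.   ] F [ 0.2 -0.3  0.2] w 0.822 (70.2mm) q [ 0.58 -0.11  2.02  0.    1.24  1.64]
```

```bash
python3 -m jog '[[1,-2,0,-0.5,70],[1.5,-2.5,-40,-0.5,70],[1.5,-2.5,-80,-0.5,70],[1.5,-2.5,-120,-0.5,70],[1.5,-2.5,-136,-0.5,70],[1.5,-2.5,-136,-0.5,70],[1.5,-2.5,-136,-0.5,70],[1.5,-2.5,-136,-0.5,70],[1.5,-2.5,-136,-0.5,70],[1.5,-2.5,-136,-0.5,70]]'; python3 st.py; python3 - <<'E'
from h import *
for n,(u,v) in(("scene",(365,250)),("top",(205,262))):
    c=cam(n);cv2.imwrite(f"pics/gn{n}.png",crop(c,u,v,80,80,7))
E
```

```text
time: 56.6
tool_pos: [0.3882, 0.2785, 0.1148]
tcp_rot: [-0.488, 1.946, -1.945]
wrist_force: [0.2, -0.4, -0.4]
width: 0.821
t 56.60 tcp [388.2 278.5 114.8] jaw -61.8 (mod180 118.2) down [ 0.001  0.001 -1.   ] F [ 0.2 -0.4 -0.4] w 0.821 (70.1mm) q [0.57 0.03 2.15 0.   0.96 1.65]
```

View pics/gnscene.png

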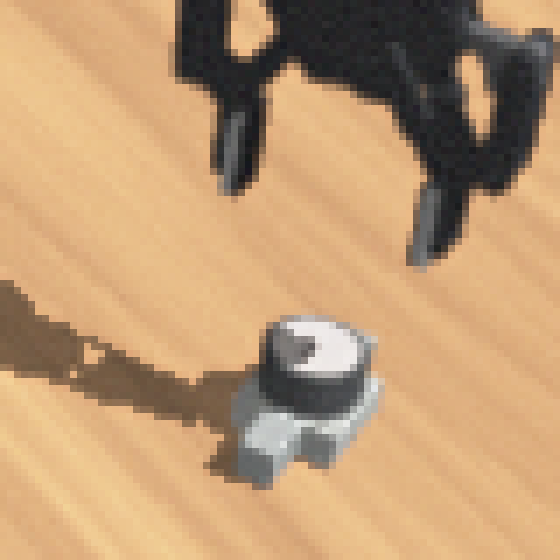

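View pics/gntop.png

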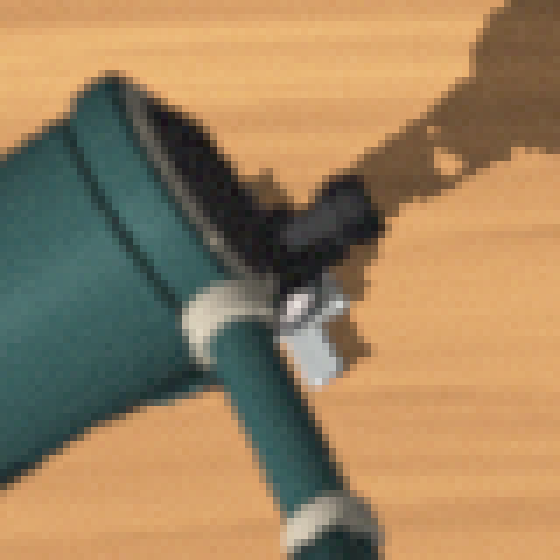

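```bash
python3 -m jog '[[-1,1,-30,0,70],[-1,1,-55,0,70],[-1,1,-66,0,70],[-1,1,-70,0,70],[-1,1,-70,0,35],[-1,1,-70,0,35],[-1,1,-70,0,35],[-1,1,-70,0,35],[-1,1,-70,0,35],[-1,1,-70,0,35]]' 50; python3 st.py; python3 -m jog '[[0,0,0,0,35],[0,0,0,0,35],[0,0,10,0,35],[0,0,30,0,35],[0,0,55,0,35],[0,0,80,0,35],[0,0,110,10,35],[0,0,150,20,35],[0,0,150,20,35],[0,0,150,20,35]]'; python3 st.py; python3 - <<'E'
from h import *
for n,(u,v) in(("scene",(365,215)),("top",(205,252))):
    c=cam(n);cv2.imwrite(f"pics/go{n}.png",crop(c,u,v,80,80,7))
E
```

```text
time: 57.95
tool_pos: [0.388, 0.2799, 0.0455]
tcp_rot: [-0.486, 1.946, -1.944]
wrist_force: [-0.3, -1.0, 5.5]
width: 0.47
t 57.95 tcp [388.  279.9  45.5] jaw -61.8 (mod180 118.2) down [ 0.002  0.001 -1.   ] F [-0.3 -1.   5.5] w 0.470 (40.2mm) q [0.57 0.13 2.2  0.   0.81 1.65]
time: 59.2
tool_pos: [0.3862, 0.2787, 0.1933]
tcp_rot: [-0.771, 1.725, -1.725]
wrist_force: [-0.2, 0.0, -3.2]
width: 0.47
t 59.20 tcp [386.2 278.7 193.3] jaw -41.9 (mod180 138.1) down [-0.001 -0.001 -1.   ] F [-0.2  0.  -3.2] w 0.470 (40.1mm) q [ 0.57 -0.07  2.08  0.    1.12  1.3 ]
```

View pics/goscene.png

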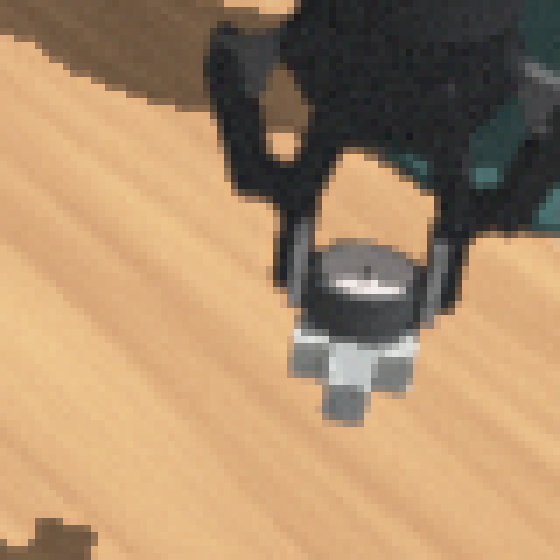

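View pics/gotop.png

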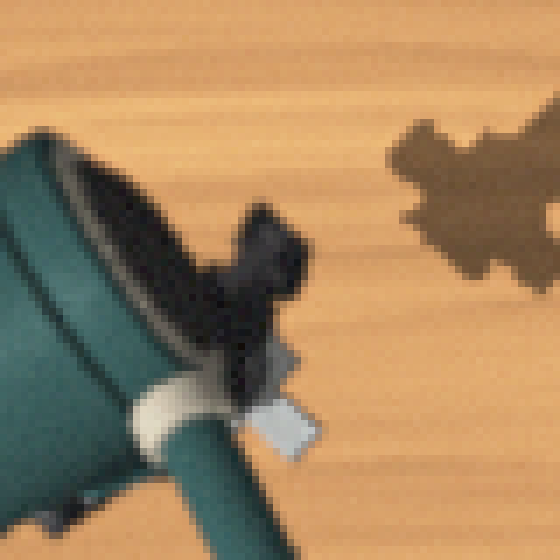

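```bash
python3 -m jog '[[10,-30,7,0,35],[20,-70,7,10,35],[30,-110,7,20,35],[40,-150,7,30,35],[50,-190,7,40,35],[60,-230,7,50,35],[70,-270,7,50,35],[77,-300,7,50,35],[77,-311,7,50,35],[77,-311,7,50,35]]'; python3 st.py;  python3 -m jog '[[0,0,-30,0,35],[0,0,-60,0,35],[0,0,-80,0,35],[0,0,-93,0,35],[0,0,-93,0,35],[0,0,-93,0,35],[0,0,-93,0,35],[0,0,-93,0,35],[0,0,-93,0,35],[0,0,-93,0,35]]'; python3 st.py; python3 - <<'E'
from h import *
for n,(u,v) in(("scene",(285,205)),):
    c=cam(n);cv2.imwrite(f"pics/gp{n}.png",crop(c,u,v,80,80,7))
E
```

```text
time: 60.55
tool_pos: [0.4631, -0.0318, 0.2]
tcp_rot: [-1.274, 1.107, -1.102]
wrist_force: [0.2, -0.1, -2.9]
width: 0.469
t 60.55 tcp [463.1 -31.8 200. ] jaw 8.1 (mod180 8.1) down [-0.003  0.001 -1.   ] F [ 0.2 -0.1 -2.9] w 0.469 (40.1mm) q [-0.12 -0.1   2.1   0.    1.14 -0.26]
time: 61.8
tool_pos: [0.4641, -0.0318, 0.1084]
tcp_rot: [-1.273, 1.103, -1.103]
wrist_force: [-0.3, -0.2, -1.8]
width: 0.469
t 61.80 tcp [464.1 -31.8 108.4] jaw 8.2 (mod180 8.2) down [ 0. -0. -1.] F [-0.3 -0.2 -1.8] w 0.469 (40.0mm) q [-0.12  0.01  2.18  0.    0.95 -0.27]
```

View pics/gpscene.png

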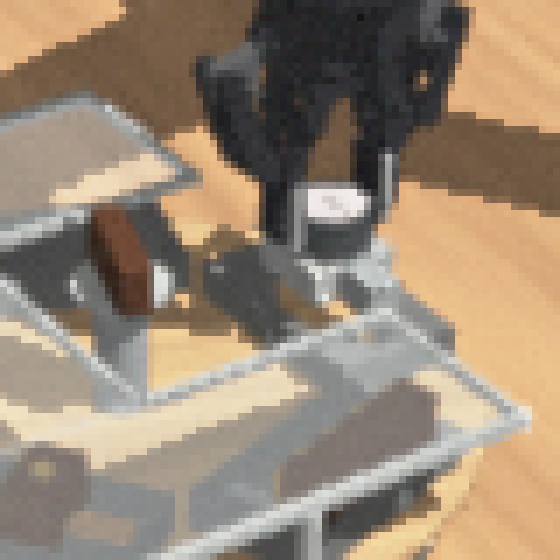

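```bash
python3 -m jog '[[-0.5,-0.4,0,0,35],[-0.5,-0.4,-4,0,35],[-0.5,-0.4,-8,0,35],[-0.5,-0.4,-11,0,35],[-0.5,-0.4,-14,0,35],[-0.5,-0.4,-17,0,35],[-0.5,-0.4,-18,0,35],[-0.5,-0.4,-18,0,35],[-0.5,-0.4,-18,0,35],[-0.5,-0.4,-18,0,35]]'; python3 st.py
```

```text
time: 63.1
tool_pos: [0.4636, -0.0322, 0.0904]
tcp_rot: [-1.273, 1.103, -1.103]
wrist_force: [0.3, -0.3, -1.9]
width: 0.471
t 63.10 tcp [463.6 -32.2  90.4] jaw 8.2 (mod180 8.2) down [ 0. -0. -1.] F [ 0.3 -0.3 -1.9] w 0.471 (40.3mm) q [-0.12  0.04  2.2   0.    0.91 -0.27]
```

```bash
python3 -m jog '[[0,0,-2,0,35],[0,0,-4,0,35],[0,0,-6,0,35],[0,0,-8,0,35],[0,0,-9,0,35],[0,0,-10,0,35],[0,0,-11,0,35],[0,0,-12,0,35],[0,0,-13,0,35],[0,0,-13,0,35]]'; python3 st.py
```

```text
time: 64.35
tool_pos: [0.4637, -0.0323, 0.0794]
tcp_rot: [-1.274, 1.103, -1.103]
wrist_force: [-8.7, 0.6, 20.7]
width: 0.471
t 64.35 tcp [463.7 -32.3  79.4] jaw 8.2 (mod180 8.2) down [-0.001 -0.    -1.   ] F [-8.7  0.6 20.7] w 0.471 (40.2mm) q [-0.12  0.05  2.2  -0.    0.88 -0.27]
```

```bash
python3 -m jog '[[0,0,2,0,55],[0,0,2,0,65],[0,0,2,0,65],[0,0,25,0,65],[0,0,60,0,60],[0,0,97,-5,50],[20,3,97,-10,40],[60,8,97,-18,40],[90,13,97,-18,40],[110,16,97,-18,40]]' 40; python3 st.py;python3 - <<'E'
from h import *
for n,(u,v) in(("scene",(285,205)),):
    c=cam(n);cv2.imwrite(f"pics/gq{n}.png",crop(c,u,v,80,80,7))
E
```

```text
time: 65.6
tool_pos: [0.5748, -0.0159, 0.1738]
tcp_rot: [-1.124, 1.334, -1.334]
wrist_force: [-0.5, 0.8, 0.8]
width: 0.468
t 65.60 tcp [574.8 -15.9 173.8] jaw -9.8 (mod180 170.2) down [-0.  0. -1.] F [-0.5  0.8  0.8] w 0.468 (40.0mm) q [-0.07  0.14  1.91  0.    1.09  0.1 ]
```

View pics/gqscene.png

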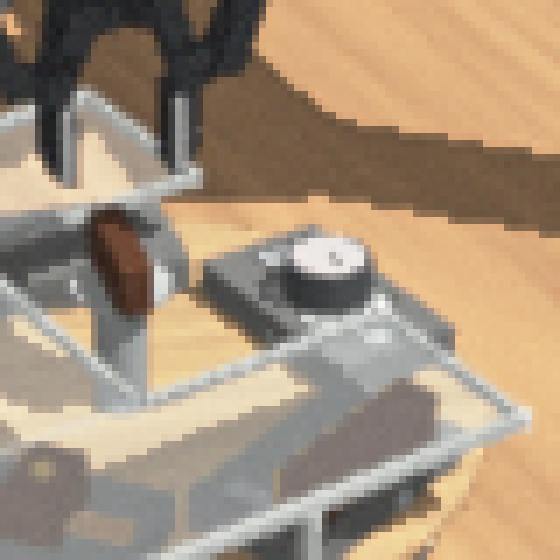

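The dial is flush. I'll turn on to the blank and move clear.

```bash
python3 -m jog '[[-0.5,-0.7,-20,0,40],[-0.5,-0.7,-40,0,40],[-0.5,-0.7,-50,0,40],[-0.5,-0.7,-54,0,40],[-0.5,-0.7,-54,0,10],[-0.5,-0.7,-54,0,10],[-0.5,-0.7,-54,0,10],[-0.5,-0.7,-54,0,10],[-0.5,-0.7,-54,0,10],[-0.5,-0.7,-54,0,10]]' 40; python3 st.py;  python3 -m jog '[[0,0,0,0,10],[0,0,0,0,10],[0,0,0,-9,10],[0,0,0,-18,10],[0,0,0,-27,10],[0,0,0,-36,10],[0,0,0,-45,10],[0,0,0,-54,10],[0,0,0,-63,10],[0,0,0,-72,10]]' 40; python3 st.py; python3 -m jog '[[0,0,0,0,40],[0,0,0,0,40],[0,0,0,0,40],[0,0,20,0,40],[0,0,60,0,60],[0,0,110,0,60],[0,40,130,0,60],[0,90,130,9,60],[-10,150,130,18,60],[-20,210,130,27,60]]'; python3 -m jog '[[-10,50,0,10,60],[-30,100,0,20,60],[-50,150,0,30,60],[-80,200,0,40,60],[-100,250,0,40,60],[-120,280,0,40,60],[-120,280,0,40,60],[-120,280,0,40,60],[-120,280,0,40,60],[-120,280,0,40,60]]'; python3 st.py;python3 - <<'E'
from h import *
c=cam("top");cv2.imwrite("pics/gr.png",cv2.resize(c["img"][80:290,180:440],None,fx=3,fy=2.85,interpolation=cv2.INTER_CUBIC))
c=cam("scene");cv2.imwrite("pics/grs.png",cv2.resize(c["img"][150:350,150:416],None,fx=3,fy=3,interpolation=cv2.INTER_CUBIC))
E
```

```text
time: 66.9
tool_pos: [0.574, -0.0171, 0.1214]
tcp_rot: [-1.122, 1.332, -1.335]
wrist_force: [0.9, -0.9, 5.3]
width: 0.177
t 66.90 tcp [574.  -17.1 121.4] jaw -9.8 (mod180 170.2) down [ 0.002 -0.    -1.   ] F [ 0.9 -0.9  5.3] w 0.177 (15.1mm) q [-0.07  0.19  1.95 -0.    0.99  0.1 ]
time: 68.15
tool_pos: [0.5735, -0.0169, 0.1214]
tcp_rot: [-0.148, 2.149, -2.149]
wrist_force: [0.7, -1.2, 7.4]
width: 0.178
t 68.15 tcp [573.5 -16.9 121.4] jaw -82.1 (mod180 97.9) down [ 0.001 -0.    -1.   ] F [ 0.7 -1.2  7.4] w 0.178 (15.2mm) q [-0.07  0.19  1.95 -0.    0.99  1.36]
time: 69.4
tool_pos: [0.553, 0.1947, 0.2523]
tcp_rot: [-0.595, 1.866, -1.866]
wrist_force: [0.5, 0.3, 0.2]
width: 0.701
time: 70.65
tool_pos: [0.4337, 0.4722, 0.2505]
tcp_rot: [-1.075, 1.398, -1.398]
wrist_force: [0.2, 0.2, -0.1]
width: 0.705
t 70.65 tcp [433.7 472.2 250.5] jaw -14.9 (mod180 165.1) down [ 0. -0. -1.] F [ 0.2  0.2 -0.1] w 0.705 (60.2mm) q [ 0.79  0.2   1.69 -0.    1.25  1.05]
```

View pics/gr.png

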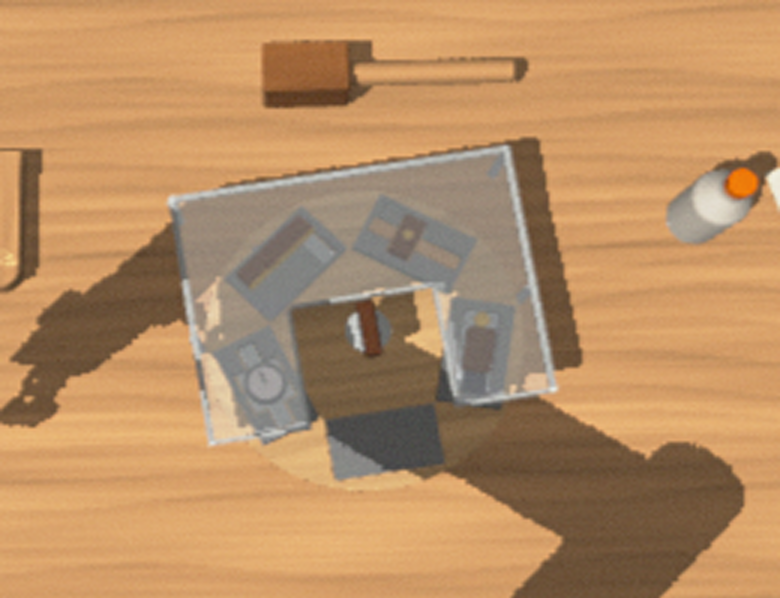

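View pics/grs.png

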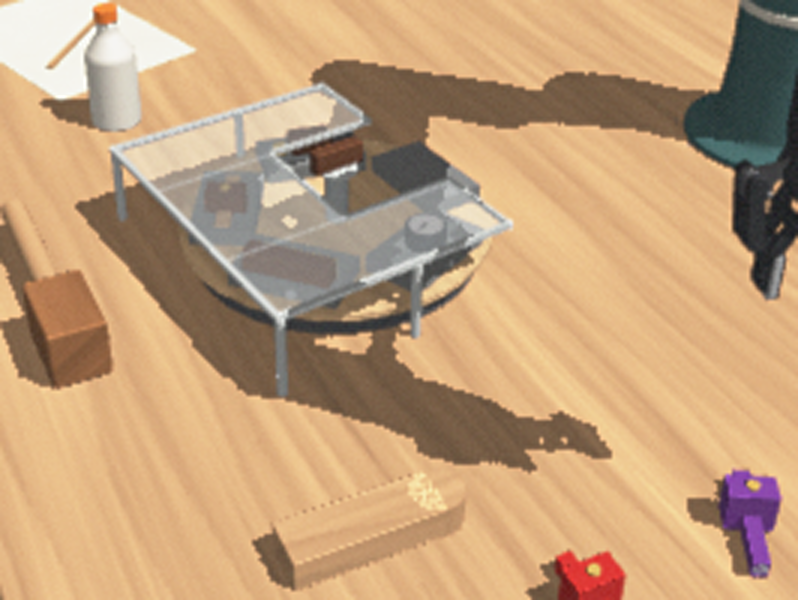

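All four tools are in their cutouts under the hood. The blank is in the window, and the glue bottle, the offcut and the look-alikes look undisturbed. I'm handing the job in.

```bash
python3 -c "
from workcell import bot
print(bot.finish_job())"
```

```text
the job is handed in; nothing more can be done
None
```

All four tools are in the revolving case, and the blank is back in the window. I handed the job in at about 71 s, and no verdict was reported.

- **Tools:** I turned the case one station at a time and pressed in the plane, gauge, square and dial in that order. Each one stopped with its underside about 34 mm over the bench, the height of the cutout floors, at 15 to 30 N. In the pictures each one sat flush and level.
- **Last check:** The top and scene views show the four tools in their own cutouts under the hood and the blank in the window. The arm is clear, and the glue bottle, offcut and red and purple look-alikes show no sign of having moved.
- **Knocked tool:** The square had moved a few centimetres from where I first saw it, so I measured it again before gripping it.
- **Cameras disagreed:** The two views differed by about 5 mm in y, so I used the top camera for both tools and pockets. All four tools then entered their cutouts without touching the sides.
- **First knob turn:** I gripped the knob slightly low on this turn and saw a 19 N sideways force. The station still clicked in, and I gripped higher on the other turns.

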